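# Square a small picture frame in the sloping corner jig

### The job

Lay the small picture frame flat on the upper part of the sloping steel plate, clear of both fences and with its length along the long fence, and let go so that it slides down against the long fence by itself. Then push the sliding stop up to it so that the frame is fully home in the corner, squeeze it there by feel with a light steady push of about 10 N for half a second (25 N would crush the fresh joints), and leave the stop bearing on the frame. Leave everything else on the bench alone.

Things in the scene. Friction and masses are not known exactly. Their poses are not given: they have to be found in the camera images.
- frame: The small picture frame to be squared: pale wood, 96 long x 56 wide x 24 high mm, 0.15 to 0.26 kg, lies face up on the table (dark sunk picture with two pale discs in it). Origin: centre of its underside; x along its 96 mm length, y along its 56 mm width, z out of the face. Either end may go first. It can be gripped across the 56 mm width.
- plate: Sloping steel plate of the fixed jig; 12 mm high, 14 mm thick fences on its two low edges. Origin: on the plate's upper face, at the corner where the fences' inner faces meet. x: along the long fence, away from the end fence, uphill 14 deg; y: along the end fence, away from the long fence, uphill 21 deg; z: outward normal. Free face x 0 to 280, y 0 to 150 mm, but the stop stands beyond x = 170.
- home (a point): Where the frame's origin (centre of underside) lies when fully home, its length along the long fence: on the plate's face, 48 mm from the end fence, 28 mm from the long fence. The plate is slippery (friction 0.18 to 0.26): a frame let go on it slides down to the long fence by itself, and mostly on into the corner, but it may stay a little off the end fence.
- shoe: The aluminium shoe of the sliding stop on the plate, a block 34 mm (x) x 46 mm (y) whose top is 22 mm above the plate. Origin: on its flat pushing face (the face towards the end fence), mid-width, at the plate's surface; axes parallel to the plate's. The face spans y = 5 to 51 mm of the plate and starts 170 to 190 mm from the end fence; it is about 96 mm from it when it bears on a frame that is home.
- stop (a joint): Travel of the sliding stop along the long fence, m: 0 = fully open, grows as it is pushed towards the end fence (along the plate's -x) up to 0.115. Rubs with about 3 N and stays where it is left. Closing on a frame that is home takes place near 0.094.
- stop_grip (a point): Point on the black square post of the stop (18 x 18 mm, sides parallel to plate x and y, standing on the shoe from 22 to 60 mm above the plate), on the post's axis, 50 mm above the plate: grip or push it there. It lies 20 mm behind the shoe's face.
- boards: Bystander, leave it alone: small stack of mount-board offcuts 80 x 50 x 12 (mm).
- big_frame: Bystander, leave it alone: large dark wooden picture frame 200 x 150 x 22, too big for the jig (mm).
- caliper: Bystander, leave it alone: steel caliper 150 long, lying flat (mm).
- glue: Bystander, leave it alone: white glue bottle, 50 diameter, 105 tall (mm).
- wedges: Bystander, leave it alone: open cardboard box 110 x 80 x 35 with wooden corner wedges (mm).
- tape: Bystander, leave it alone: roll of paper tape, 90 outside diameter, 24 high (mm).
- brush: Bystander, leave it alone: hand brush lying flat (mm).
Mind the look-alikes: they are no part of the job. What is shaped like the frame but turquoise or yellow is not meant.

How it is judged:
By the outcome, as a careful person would: the job done as asked, in the order asked, and still so for the second after the job is handed in, with the robot touching nothing.
It also fails if it takes over 58 s, if anything falls off the work surface, if the arm or the gripper's body presses on something with over 40 N, if the wrist force passes 120 N, or if a joint passes its speed limit or range.

### The arm

A 6-joint arm with a two-finger parallel gripper is mounted at the origin on the work surface. World frame = base frame: x ahead of the robot, y to its left, z up, the work surface at z = 0. Lengths are in m, angles in degrees, forces in N, time in s.
With the tool pointing down it reaches from about 0.4 to 0.825 m from the base axis. Payload 7 kg.
Tool frame: the origin (TCP) lies on the front face of the gripper's body, between the roots of the fingers; the fingertips stand 66 mm ahead of it and the grasp point (between the pads) lies r.grip_depth ahead of it (r.grip_depth is the distance from the TCP to the grasp point, in m); z points along the fingers, y is the direction in which the jaws open and shut (so a half turn about z gives the same grasp; the last joint's range is limited). The gripper opens to 88 mm and grips with 3 to 60 N. Pads are 19 mm wide; open, the fingers measure 130 mm over their backs; the gripper's body (78 mm by 193 mm) begins 47 mm behind the grasp point.
Start: joints at [87.726, 20.546, 0.682, 0, -70.136, -16.507], TCP at [0.217, 0.639, 0.292] pointing down, gripper open.
Joint ranges: [-176.03, 176.03], [-82.01, 121.73], [-58.28, 71.71], [-173.87, 95.51], [-174.79, -0.11], [-173.66, 173.66]. Speed limits (degrees/s): [136.94, 136.94, 172.46, 180, 180, 180].

### API

Orientations are given as [roll, pitch, yaw] about the fixed x, y, z axes, in that order (R = Rz(yaw) Ry(pitch) Rx(roll)).
In Python, from plant import r, viewer gives the robot as it stands.
- The arm moves only by the shell command python3 -m jog 'ROWS' [OPENING] [FORCE]. ROWS is JSON, a list of rows, each an object of numbers: "dx", "dy", "dz": the shift along the tool's x, y, z in mm; "wx", "wy", "wz": the turn, a rotation vector about the tool's x, y, z in degrees. A call has 1 to 20 rows; each row shifts and turns the commanded pose from where the row before left it, along the tool's axes as they then stand; what a row does not reach is not made up. A row lasts 1/12 s, in which the tool goes at most 41.7 mm and 7.16 degrees, less where a joint would pass 70% of its speed; a pose out of reach is approached as far as the arm can. A call is refused whole if a number of a shift passes 41.7 or a number of a turn 7.16, either way. A call with a gripper value outside its range is refused whole. OPENING is the closure, from 0 (fully open) to 1 (shut), set as the call begins (- or left out, the last holds). The fingers move at their own pace and stop on an object; FORCE is the grip in N (left out, the last holds). Time passes only in rows, so rows that do not move let the fingers close. It gives the time, the measured TCP pose, the force and the opening at its end, in the units of the state.
- r.sense(): the state, without advancing time (a new reading comes with each control period).
- viewer.grab_frame(name): name is "side" or "top"; returns the picture (400x640x3 uint8, red, green, blue); there is no depth.
- viewer.get_calibration(name): a dict with "fx", "fy", "cx", "cy" (pixels), "dist_coeffs" ([k1, k2, p1, p2, k3] as OpenCV has them; the pictures are not rectified), "rvec" (rotation vector, rad) and "tvec" (3), from world to camera coordinates, as OpenCV has them. Camera axes: x right, y down, z forward; pixel columns grow to the right and rows downward; lengths in m; the calibration is good to about 2 mm. A picture is of the moment at which its call begins. get_calibration takes no time and is no camera call.
- r.close_job(): hands the job in, once; it reports no verdict.
The state is a dict: "clock": time; "joints": joint angles; "qvel": joint speeds; "tau": joint torques, N m; "tcp_pos": TCP position; "ee_rot": TCP orientation; "ft_force": force on the tool from outside, world axes, zero at the start; "ft_torque": the same for the moment, N m; "width": opening from 0.0 (shut) to 1.0 (fully open).
Only numpy, scipy, OpenCV 4.12 (cv2) and the standard library are available. Lean on these libraries where they do the work, as an engineer would, in place of code of your own. Each camera call takes 0.05 s, during which the arm holds its last target.

## Working session

There is one attempt and no reset: what is moved stays moved. The work goes in short steps, Python scripts to look and compute and a shell command to move; the robot and the scene stay as the last step left them, time stands still between calls to the robot, and variables do not carry over. Pictures are saved under pics/ and viewed, and the job is handed in when it is done.

```bash
ls; mkdir -p pics
python3 - <<'E'
from plant import r, viewer
import cv2
print(r.sense(), r.grip_depth)
for n in("side","top"):
    im=viewer.grab_frame(n); cv2.imwrite(f"pics/{n}0.png",im[:,:,::-1]); print(viewer.get_calibration(n))
E
```

```text
pics
{'clock': 0.0, 'joints': array([ 8.77237290e+01,  2.05925865e+01,  6.34462062e-01, -1.95131988e-02,
       -7.01367661e+01, -1.65060241e+01]), 'qvel': array([-0.068833  ,  0.05392514, -0.0138697 ,  0.01794591, -0.06460347,
       -0.0383923 ]), 'tau': array([-9.24944325e-04, -5.82721531e+01,  2.93044871e+01,  6.99722081e+00,
        6.80449579e-03, -1.75606833e-04]), 'tcp_pos': array([0.21723873, 0.63868829, 0.29121675]), 'ee_rot': array([ 1.79903808e+02, -9.37478991e-03, -1.87889326e+01]), 'ft_force': array([ 0.83672025, -0.53422322, -0.28478043]), 'ft_torque': array([0.01086645, 0.04776494, 0.00585015]), 'width': 1.0014816086088771} 0.0468
{'fx': 372.96790161925315, 'fy': 372.96790161925315, 'cx': 319.0570482893813, 'cy': 198.927376886255, 'dist_coeffs': array([-0.01510376,  0.        ,  0.        ,  0.        ,  0.        ]), 'rvec': array([ 2.26819105, -0.71024767,  0.29397502]), 'tvec': array([-0.42537779,  0.28155553,  0.95368919])}
{'fx': 471.4928453258211, 'fy': 471.4928453258211, 'cx': 320.73797857470606, 'cy': 187.6524879258843, 'dist_coeffs': array([0.00446576, 0.        , 0.        , 0.        , 0.        ]), 'rvec': array([ 2.11468417, -2.12768897,  0.21498038]), 'tvec': array([0.01426332, 0.53072495, 1.5010968 ])}
```

View pics/side0.png

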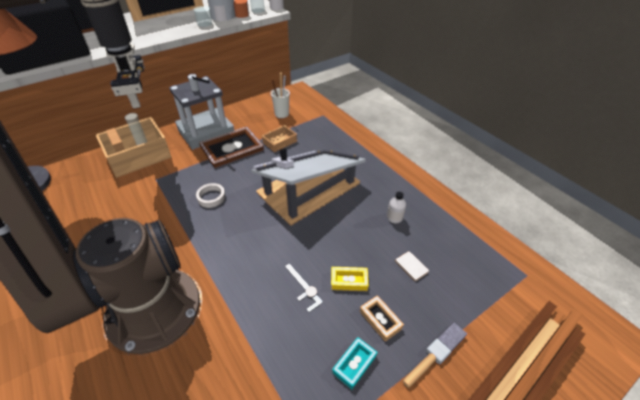

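View pics/top0.png

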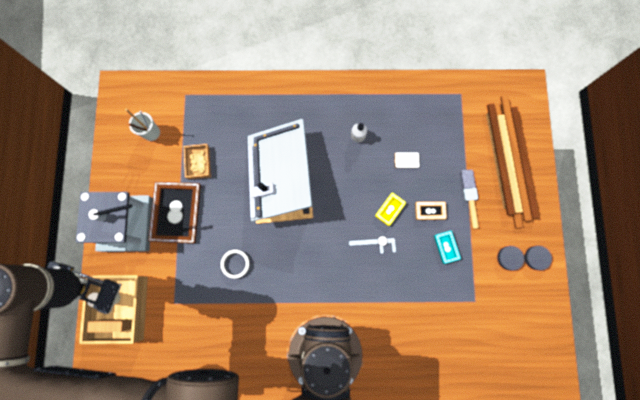

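Run:
```python
import cv2
a=cv2.imread("pics/top0.png");b=cv2.imread("pics/side0.png")
cv2.imwrite("pics/c_top.png",cv2.resize(a[110:240,235:335],None,fx=6,fy=6,interpolation=cv2.INTER_CUBIC)[:600+180][:,:600][:780:1][0:600])
cv2.imwrite("pics/c_top2.png",cv2.resize(a[140:270,370:500],None,fx=4.5,fy=4.5,interpolation=cv2.INTER_CUBIC))
cv2.imwrite("pics/c_side.png",cv2.resize(b[135:235,240:380],None,fx=5.5,fy=5.5,interpolation=cv2.INTER_CUBIC))
cv2.imwrite("pics/c_side2.png",cv2.resize(b[250:390,310:480],None,fx=4,fy=4,interpolation=cv2.INTER_CUBIC))
```

```text
(no output)
```

View pics/c_top.png

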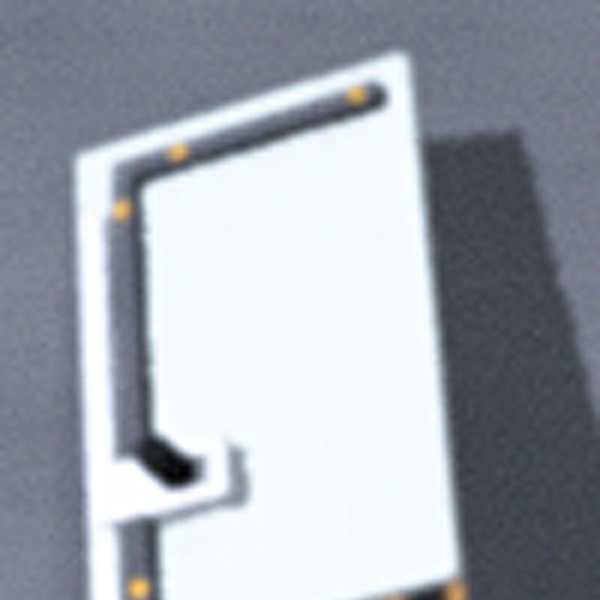

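View pics/c_side.png

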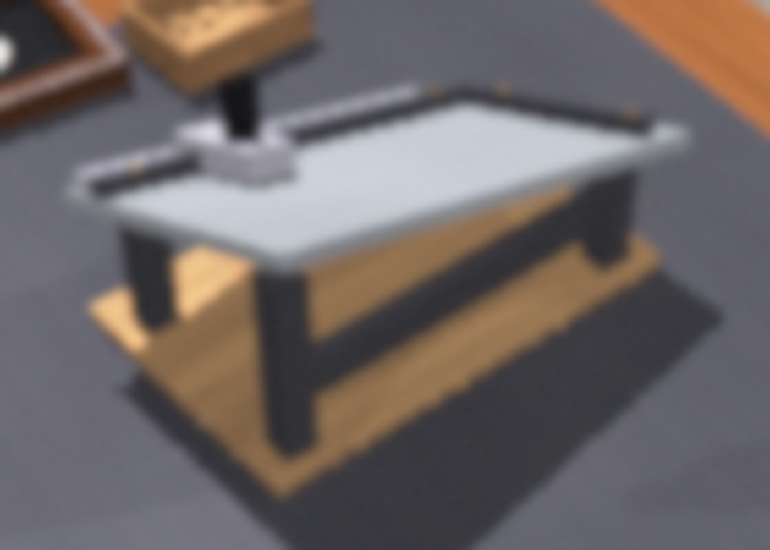

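View pics/c_top2.png

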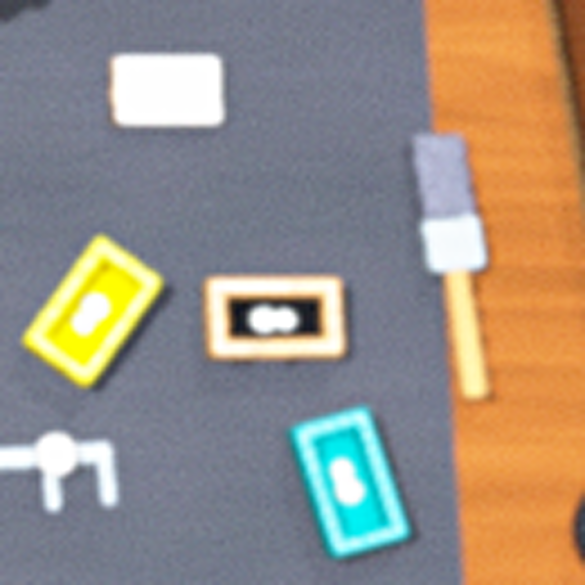

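View pics/c_side2.png

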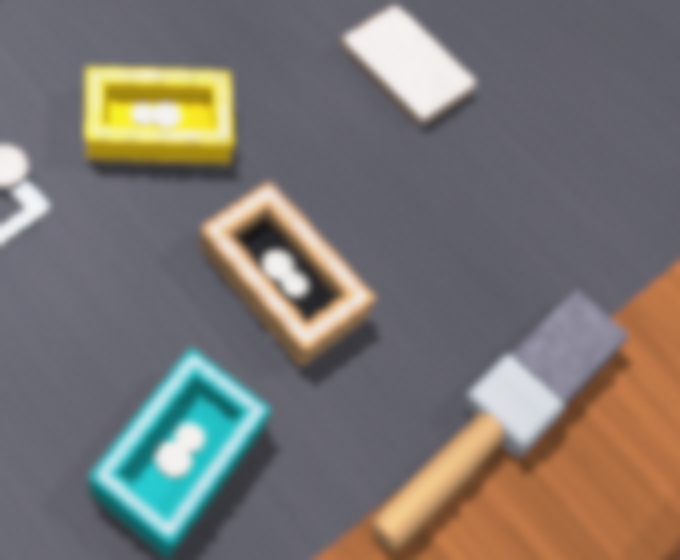

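```bash
cat > h.py <<'E'
import numpy as np, cv2
from plant import r, viewer
from scipy.optimize import least_squares
from scipy.spatial.transform import Rotation as Rn
C={n:viewer.get_calibration(n) for n in("side","top")}
def K(c): return np.array([[c['fx'],0,c['cx']],[0,c['fy'],c['cy']],[0,0,1.]])
def proj(n,P):
    c=C[n]; return cv2.projectPoints(np.array(P,float).reshape(-1,1,3),c['rvec'],c['tvec'],K(c),c['dist_coeffs'])[0].reshape(-1,2)
def ray(n,uv):
    c=C[n]; R=cv2.Rodrigues(c['rvec'])[0]
    p=cv2.undistortPoints(np.array(uv,float).reshape(1,1,2),K(c),c['dist_coeffs']).ravel()
    d=R.T@np.array([p[0],p[1],1]); return -R.T@c['tvec'], d/np.linalg.norm(d)
def onz(n,uv,z):
    o,d=ray(n,uv); return o+d*(z-o[2])/d[2]
def tri(us,ut):
    (o1,d1),(o2,d2)=ray("side",us),ray("top",ut)
    t=np.linalg.lstsq(np.c_[d1,-d2],o2-o1,rcond=None)[0]
    a,b=o1+t[0]*d1,o2+t[1]*d2; return (a+b)/2,np.linalg.norm(a-b)
E
python3 - <<'E'
import cv2,numpy as np
from h import *
a=cv2.imread("pics/top0.png");b=cv2.imread("pics/side0.png")
cv2.imwrite("pics/d_top.png",cv2.resize(a[165:235,240:330],None,fx=8,fy=8,interpolation=cv2.INTER_CUBIC))
cv2.imwrite("pics/d_side.png",cv2.resize(b[140:190,245:370],None,fx=6.4,fy=6.4,interpolation=cv2.INTER_CUBIC))
# frame: wood mask in top view
for n,roi in(("top",(190,230,410,455)),("side",(285,350,350,415))):
    im=cv2.imread(f"pics/{n}0.png");y0,y1,x0,x1=roi
    c=im[y0:y1,x0:x1].astype(int); m=((c[:,:,2]-c[:,:,0])>25).astype(np.uint8)
    m=cv2.morphologyEx(m,cv2.MORPH_CLOSE,np.ones((13,13)))
    cs=cv2.findContours(m,0,2)[0]; k=max(cs,key=cv2.contourArea)
    rc=cv2.minAreaRect((k+[x0,y0]).astype(np.float32)); print(n,rc,cv2.boxPoints(rc).tolist())
    if n=="top":
        for z in(.024,): 
            Q=np.array([onz(n,p,z) for p in cv2.boxPoints(rc)]);print(Q,Q.mean(0)); e=[np.linalg.norm(Q[i]-Q[i-1]) for i in range(4)];print(e)
def cs_(p,o,s): return np.array(p)/s-0.5+0.5/s+o
oS,oT=np.array([240,135]),np.array([235,110])
for nm,s,t in(("O",(470,105),(150,185)),("A",(690,132),(408,52)),("B",(285,262),(463,582)),("endfence tip top-ish",(652,122),(383,95)),("D?",(440,84),(78,155))):
    print(nm,tri(cs_(s,oS,5.5),cs_(t,oT,6)))
E
```

```text
top ((428.0, 210.0), (18.0, 36.0), 90.0) [[410.0, 201.0], [446.0, 201.0], [446.0, 219.0], [410.0, 219.0]]
[[ 0.48927956 -0.28695159  0.024     ]
 [ 0.48859581 -0.40727988  0.024     ]
 [ 0.42811921 -0.40373705  0.024     ]
 [ 0.42881416 -0.28431228  0.024     ]] [ 0.45870219 -0.3455702   0.024     ]
[np.float64(0.06052297700697736), np.float64(0.12033023584565437), np.float64(0.06058028676629942), np.float64(0.11942678951606121)]
side ((373.7235412597656, 308.5941467285156), (66.70611572265625, 25.70625877380371), 49.398704528808594) [[342.25885009765625, 291.6353454589844], [361.7764892578125, 274.9059143066406], [405.188232421875, 325.5529479980469], [385.67059326171875, 342.2823791503906]]
O (array([0.69350852, 0.21538447, 0.05204579]), np.float64(0.00038016396117978966))
A (array([0.75291129, 0.07022468, 0.09918547]), np.float64(0.0032072993831747513))
B (array([0.4498906 , 0.03875939, 0.17466219]), np.float64(0.002652490534528266))
endfence tip top-ish (array([0.72794779, 0.08184629, 0.10941565]), np.float64(0.003496481641676326))
D? (array([0.70999883, 0.26127108, 0.0351239 ]), np.float64(0.014164537839658778))
```

View pics/d_top.png

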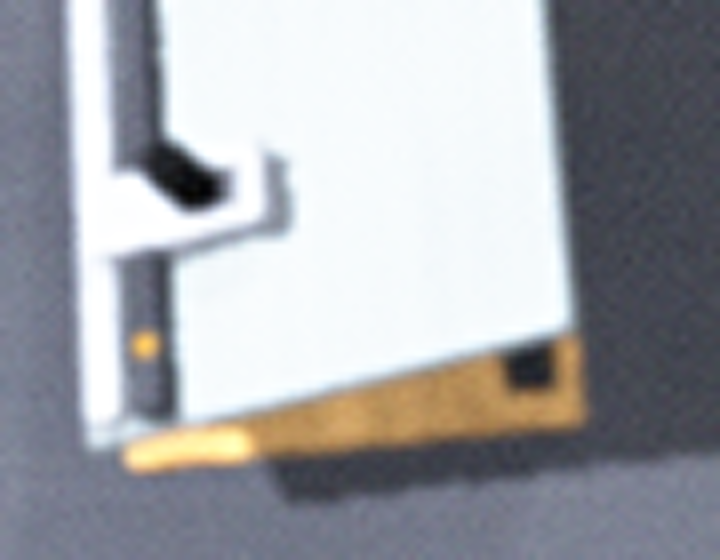

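View pics/d_side.png

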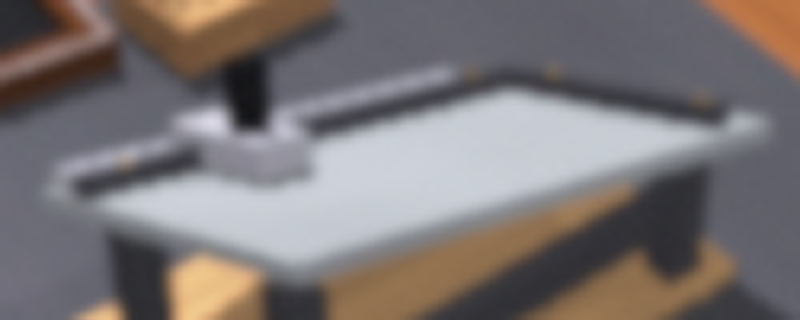

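```bash
cat > edges.py <<'E'
from h import *
def edge(g,p,q,half=3.5,n=40,lo=.1,hi=.9):
    p,q=np.array(p,float),np.array(q,float); d=(q-p)/np.linalg.norm(q-p); nn=np.array([-d[1],d[0]])
    s=np.arange(-half,half+.01,.1); pts=[]
    for t in np.linspace(lo,hi,n):
        c=p+(q-p)*t; xy=(c+s[:,None]*nn).astype(np.float32)
        v=cv2.remap(g,xy[:,0].reshape(1,-1),xy[:,1].reshape(1,-1),cv2.INTER_CUBIC).ravel()
        v=cv2.GaussianBlur(v.reshape(1,-1),(0,0),3).ravel()
        gr=np.abs(np.gradient(v)); i=gr[5:-5].argmax()+5; pts.append(c+s[i]*nn)
    pts=np.array(pts,np.float32)
    l=cv2.fitLine(pts,cv2.DIST_HUBER,0,.01,.01).ravel()
    res=np.abs((pts-l[2:])@np.array([-l[1],l[0]])); return l,np.median(res)
def inter(a,b):
    t=np.linalg.solve(np.c_[a[:2],-b[:2]],b[2:]-a[2:]); return a[2:]+t[0]*a[:2]
E
python3 - <<'E'
from edges import *
f=lambda p,o,s:(np.array(p)+.5)/s-.5+np.array(o)
g={n:cv2.imread(f"pics/{n}0.png",0).astype(np.float32) for n in C}
T=lambda x,y:f((x,y),(235,110),6); T2=lambda x,y:f((x,y),(240,165),8); S=lambda x,y:f((x,y),(245,140),6.4)
for n in C:
    c=C[n];R=cv2.Rodrigues(c['rvec'])[0];print(n,-R.T@c['tvec'])
L={}
for k,n,p,q in[
 ("long","top",T(148,190),T(152,430)),("end","top",T(150,185),T(380,110)),("right","top",T(408,55),T(462,570)),
 ("bot","top",T2(180,420),T2(570,330)),("topout","top",T(80,155),T(405,52)),
 ("long","side",S(510,88),S(315,138)),("end","side",S(510,88),S(720,120)),("right","side",S(760,122),S(300,263)),("bot","side",S(75,203),S(290,263))]:
    l,e=edge(g[n],p,q,half=2.5); L[n,k]=l; print(n,k,l,e)
P={}
for n in C: P[n]={'O':inter(L[n,'long'],L[n,'end']),'B':inter(L[n,'bot'],L[n,'right'])}
P['top']['Ex']=inter(L['top','long'],L['top','bot']);P['side']['Ex']=inter(L['side','long'],L['side','bot'])
P['top']['Ey']=inter(L['top','end'],L['top','right']);P['side']['Ey']=inter(L['side','end'],L['side','right'])
for k in('O','B','Ex','Ey'): print(k,P['side'][k],P['top'][k],tri(P['side'][k],P['top'][k]))
sx,sy=np.sin(np.radians([14,21]))
def frame(yaw):
    x=np.array([np.cos(np.radians(14)),0,sx]); 
    # y: perp to x, z comp sy
    a=-sx*sy/x[0]; y=np.array([a,np.sqrt(1-sy**2-a*a),sy]); 
    return Rn.from_euler('z',yaw,degrees=True).as_matrix()@np.c_[x,y,np.cross(x,y)]
def res(v):
    M=frame(v[3]); w=[]
    for n in C:
        q=proj(n,[v[:3]+M@np.array(p) for p in((0,0,0),(v[4],v[5],0),(v[4],0,0),(0,v[5],0))])
        w+=list((q-np.array([P[n][k] for k in('O','B','Ex','Ey')])).ravel())
    return np.array(w)
s=least_squares(res,[.69,.215,.052,180,.28,.15],loss='soft_l1',x_scale=[.01]*3+[1,.01,.01]); print(s.x,s.fun.reshape(-1,2).round(2))
s2=least_squares(lambda v:res([*v,.28,.15]),[.69,.215,.052,180],loss='soft_l1',x_scale=[.01]*3+[1]); print(s2.x,s2.fun.reshape(-1,2).round(2))
np.savez("plate.npz",O=s2.x[:3],M=frame(s2.x[3]))
print(frame(s2.x[3]))
E
```

```text
side [ 0.07869396 -0.63221252  0.87398938]
top [0.22848742 0.02140909 1.57559486]
top long [4.4848133e-02 9.9899381e-01 2.5915518e+02 1.6076469e+02] 0.10191949
top end [  0.9543683   -0.29863206 278.62134    133.77211   ] 0.061555386
top right [9.8813504e-02 9.9510598e-01 3.0712872e+02 1.6344196e+02] 0.09646025
top bot [ 9.6969849e-01 -2.4430487e-01  2.8708472e+02  2.1150366e+02] 0.07229839
top topout [  0.9531472   -0.30250692 274.99026    126.41681   ] 0.096111536
side long [ 9.6907854e-01 -2.4675253e-01  3.0842859e+02  1.5748181e+02] 0.14783645
side end [9.8187310e-01 1.8953936e-01 3.4130078e+02 1.5667250e+02] 0.15366149
side right [ 9.5702028e-01 -2.9002106e-01  3.2510785e+02  1.7062791e+02] 0.19754529
side bot [9.6432519e-01 2.6472038e-01 2.7333810e+02 1.7590723e+02] 0.17119324
O [324.41135 153.41219] [258.22986 140.15283] (array([0.69484088, 0.22043014, 0.04953838]), np.float64(0.0011826273152650507))
B [291.361   180.85475] [311.29553 205.404  ] (array([0.45206965, 0.04042798, 0.17775908]), np.float64(0.0006985449273710212))
Ex [255.40244 170.98364] [261.7199  217.89404] (array([0.41910746, 0.19630886, 0.12093401]), np.float64(0.007034274036049975))
Ey [359.54004 160.19337] [303.41223 126.01478] (array([0.72441248, 0.06667736, 0.10760329]), np.float64(0.0008946585004343625))
[6.94527124e-01 2.21152965e-01 4.91961141e-02 1.85225508e+02
 2.82143615e-01 1.69539397e-01] [[-0.03 -0.04]
 [-0.41 -0.04]
 [ 2.06  0.24]
 [ 0.29 -0.38]
 [-0.28  0.28]
 [-0.05  0.11]
 [-0.17  0.34]
 [ 0.23  0.02]]
[6.93029612e-01 2.09291280e-01 5.71696341e-02 1.86103386e+02] [[ 1.59  0.04]
 [-0.99 -0.62]
 [ 4.51  1.05]
 [-1.63 -1.35]
 [ 2.96 -0.  ]
 [-0.89  0.19]
 [ 4.66 -0.33]
 [-1.77  0.75]]
[[-0.96479576  0.18764995  0.18427326]
 [-0.10316459 -0.91452715  0.39114851]
 [ 0.2419219   0.35836795  0.90169075]]
```

Run:
```python
from edges import *
sx,sy=np.sin(np.radians([14,21]))
def frame(yaw):
    x=np.array([np.cos(np.radians(14)),0,sx]); a=-sx*sy/x[0]; y=np.array([a,np.sqrt(1-sy**2-a*a),sy]); 
    return Rn.from_euler('z',yaw,degrees=True).as_matrix()@np.c_[x,y,np.cross(x,y)]
O=np.array([.69453,.22115,.0492]);M=frame(185.2255);np.savez("plate.npz",O=O,M=M);print(M)
f=lambda p,o,s:(np.array(p)+.5)/s-.5+np.array(o)
T=lambda x,y:f((x,y),(235,110),6); T2=lambda x,y:f((x,y),(240,165),8); S=lambda x,y:f((x,y),(245,140),6.4)
for k,s,t in(("shoe face top",S(310,137),T2(268,150)),("shoe back top",S(262,158),T2(266,222)),("fence tip top",S(726,108),T(385,95)),("screw",S(704,97),T(358,95)),("screw2",S(552,71),T(178,152)),("screw3",S(126,162),T2(146,345))):
    p,e=tri(s,t); print(k,M.T@(p-O)*1000,e)
# overlay
for n,o,sc,sh in(("top",(235,110),6,(125,100)),("side",(245,140),6.4,(60,125))):
    im=cv2.imread(f"pics/{n}0.png")[o[1]:o[1]+sh[0],o[0]:o[0]+sh[1]]; im=cv2.resize(im,None,fx=sc,fy=sc,interpolation=cv2.INTER_CUBIC)
    def ln(a,b,c):
        q=[tuple(int(v) for v in ((p-np.array(o)+.5)*sc-.5)) for p in proj(n,[O+M@np.array(a)/1000,O+M@np.array(b)/1000])]; cv2.line(im,q[0],q[1],c,1)
    ln((0,0,0),(280,0,0),(0,0,255));ln((0,0,0),(0,150,0),(0,0,255));ln((280,0,0),(280,150,0),(0,0,255));ln((0,150,0),(280,150,0),(0,0,255))
    ln((0,0,12),(280,0,12),(0,160,0));ln((0,0,12),(0,150,12),(0,160,0));ln((0,-14,12),(280,-14,12),(0,160,0))
    for xf in(170,190): ln((xf,5,22),(xf,51,22),(255,0,0));
    cv2.imwrite(f"pics/ov_{n}.png",im[:600])
for n,(y0,y1,x0,x1) in(("top",(195,225,408,455)),("side",(285,350,350,415))):
    c=cv2.imread(f"pics/{n}0.png")[y0:y1,x0:x1].astype(int); m=((c[:,:,2]-c[:,:,0]>25)&(c[:,:,2]-c[:,:,1]>12)).astype(np.uint8)
    k=max(cv2.findContours(m,0,1)[0],key=cv2.contourArea)+[x0,y0]
    rc=cv2.minAreaRect(k.astype(np.float32)); print(n,rc,cv2.boxPoints(rc).tolist())
```

```text
[[-0.96626314  0.17361608  0.19024457]
 [-0.08837046 -0.91729486  0.38827927]
 [ 0.2419219   0.35836795  0.90169075]]
shoe face top [184.50904937  56.72854694  19.58701287] 0.00036906018722413094
shoe back top [211.4106815   51.52128941  14.00040222] 0.001605799079146998
fence tip top [ -3.51374782 156.86522669   8.32921031] 0.0028578490926409717
screw [ -5.13386531 141.93255681  12.13618661] 0.00035897609482616987
screw2 [-3.99242821 31.06099669 12.89149025] 0.0013070204596948851
screw3 [250.65897956  -4.95103487  12.73990443] 0.0018977311081992123
top ((430.5, 210.0), (18.0, 31.0), 90.0) [[415.0, 201.0], [446.0, 201.0], [446.0, 219.0], [415.0, 219.0]]
side ((380.9941711425781, 317.07647705078125), (44.362281799316406, 25.70625877380371), 49.39870071411133) [[356.800048828125, 308.6000061035156], [376.31768798828125, 291.8705749511719], [405.18829345703125, 325.5529479980469], [385.670654296875, 342.2823791503906]]
```

View pics/ov_top.png

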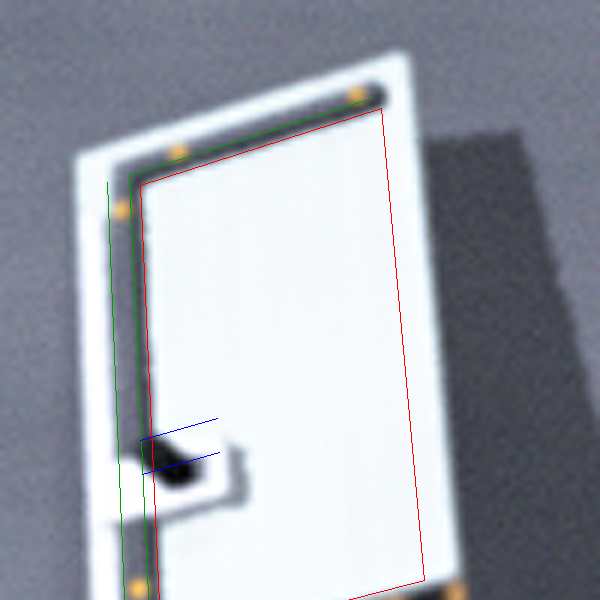

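View pics/ov_side.png

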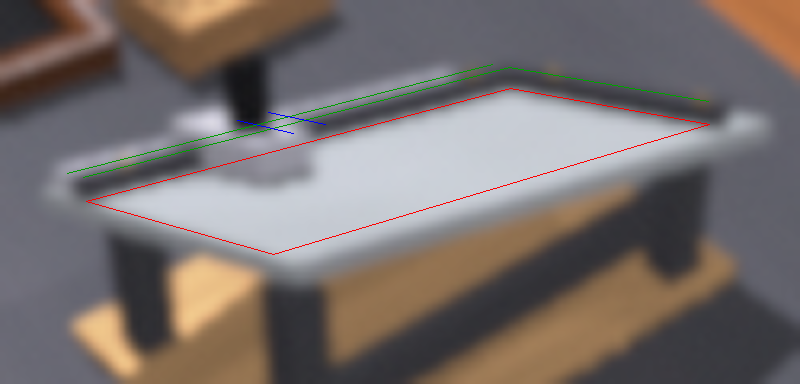

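Run:
```python
from edges import *
im=cv2.imread("pics/top0.png").astype(np.float32); g=np.ascontiguousarray(im[:,:,2]) # red channel
c0=[(415.5,201.5),(446.5,202),(446.5,219),(415.5,219)]
L={}
for i,k in enumerate(("top","right","bot","left")):
    l,e=edge(g,c0[i],c0[(i+1)%4],half=2.5,lo=.15,hi=.85);L[k]=l;print(k,l,e)
def zl(l,z): # line -> two world pts
    return [onz("top",l[2:]+s*l[:2],z)[:2] for s in(-6,6)]
W={"top":zl(L["top"],.024),"right":zl(L["right"],.024),"bot":zl(L["bot"],.0),"left":zl(L["left"],.0)}
W2={"bot":zl(L["bot"],.024),"left":zl(L["left"],.024)}
for k,v in W.items():
    d=v[1]-v[0]; print(k,np.degrees(np.arctan2(d[1],d[0])),np.mean(v,0))
print({k:np.mean(v,0) for k,v in W2.items()})
```

```text
top [ 9.9998856e-01 -4.7892253e-03  4.3101614e+02  2.0075014e+02] 0.02700782
right [5.3580794e-02 9.9856353e-01 4.4588000e+02 2.1007281e+02] 0.04904733
bot [ 9.9978042e-01 -2.0955738e-02  4.3350385e+02  2.1906000e+02] 0.035846576
left [3.7857976e-02 9.9928313e-01 4.1520001e+02 2.1006154e+02] 0.091634095
top -90.04747878477991 [ 0.48972605 -0.35723654]
right 179.69395894063638 [ 0.45805166 -0.40508848]
bot -89.12712067827135 [ 0.43124843 -0.3682034 ]
left 179.52696368337718 [ 0.4622375  -0.30794734]
{'bot': array([ 0.42815991, -0.36226869]), 'left': array([ 0.45867694, -0.30293047])}
```

Candidates for the frame:
- Pale wood with a dark sunk picture: top (431,210), side (381,317).
- Yellow: top (390,209).
- Turquoise: top (447,247).
- Large dark frame: top (175,212).

The crops show two pale discs on a dark ground with a pale wood rim at (431,210), so that is the one. Its centre is about (0.4605, -0.3565) with its length along world y. The plate's long fence is at the left of the top view, and the fence corner is near (258,140).

```bash
python3 -m jog '[{"dx":32.6,"dy":14.2},{"dx":32.6,"dy":14.2},{"dx":32.6,"dy":14.2},{"dx":32.6,"dy":14.2},{"dx":32.6,"dy":14.2},{"dx":32.6,"dy":14.2},{"dx":32.6,"dy":14.2},{"dx":32.6,"dy":14.2},{"dx":32.6,"dy":14.2},{"dx":32.6,"dy":14.2}]' 0 20
python3 -m jog '[{"dx":20.2,"dy":28.3},{"dx":20.2,"dy":28.3},{"dx":20.2,"dy":28.3},{"dx":20.2,"dy":28.3},{"dx":20.2,"dy":28.3},{"dx":20.2,"dy":28.3},{"dx":20.2,"dy":28.3},{"dx":20.2,"dy":28.3},{"dx":20.2,"dy":28.3},{"dx":20.2,"dy":28.3},{"dx":20.2,"dy":28.3},{"dx":20.2,"dy":28.3}]'
python3 -m jog '[{"dx":-1.7,"dy":38.3},{"dx":-1.7,"dy":38.3},{"dx":-1.7,"dy":38.3},{"dx":-1.7,"dy":38.3},{"dx":-1.7,"dy":38.3},{"dx":-1.7,"dy":38.3},{"dx":-1.7,"dy":38.3},{"dx":-1.7,"dy":38.3},{"dx":-1.7,"dy":38.3},{"dx":-1.7,"dy":38.3}]'
python3 -m jog '[{"wz":7.12},{"wz":7.12},{"wz":7.12},{"wz":7.12},{"wz":7.12},{"wz":7.12},{"wz":7.12},{"wz":7.12},{"wz":7.12},{"wz":7.12},{}]'
```

```text
$[0]: bad value
$[0]: bad value
$[0]: bad value
$[0]: bad value
```

```bash
python3 -m jog '[{"dx":32.6,"dy":14.2,"dz":0,"wx":0,"wy":0,"wz":0}]' 0 20; python3 -m jog '[{"dx":32.6,"dy":14.2,"dz":0.0,"wx":0.0,"wy":0.0,"wz":0.0}]'
```

```text
clock: 0.18
tcp_pos: [0.241, 0.6175, 0.2907]
ee_rot: [180.0, 0.0, -18.6]
ft_force: [1.7, -0.6, -0.6]
width: 1.0
clock: 0.27
tcp_pos: [0.2692, 0.5912, 0.291]
ee_rot: [179.9, -0.0, -18.6]
ft_force: [1.2, -0.1, -0.4]
width: 0.999
```

```bash
python3 -m jog '[{"dx":32.6,"dy":14.2,"dz":0,"wx":0,"wy":0,"wz":0},{"dx":32.6,"dy":14.2,"dz":0,"wx":0,"wy":0,"wz":0},{"dx":32.6,"dy":14.2,"dz":0,"wx":0,"wy":0,"wz":0},{"dx":32.6,"dy":14.2,"dz":0,"wx":0,"wy":0,"wz":0},{"dx":32.6,"dy":14.2,"dz":0,"wx":0,"wy":0,"wz":0},{"dx":32.6,"dy":14.2,"dz":0,"wx":0,"wy":0,"wz":0},{"dx":32.6,"dy":14.2,"dz":0,"wx":0,"wy":0,"wz":0},{"dx":32.6,"dy":14.2,"dz":0,"wx":0,"wy":0,"wz":0}]'
python3 -m jog '[{"dx":20.2,"dy":28.3,"dz":0,"wx":0,"wy":0,"wz":0},{"dx":20.2,"dy":28.3,"dz":0,"wx":0,"wy":0,"wz":0},{"dx":20.2,"dy":28.3,"dz":0,"wx":0,"wy":0,"wz":0},{"dx":20.2,"dy":28.3,"dz":0,"wx":0,"wy":0,"wz":0},{"dx":20.2,"dy":28.3,"dz":0,"wx":0,"wy":0,"wz":0},{"dx":20.2,"dy":28.3,"dz":0,"wx":0,"wy":0,"wz":0},{"dx":20.2,"dy":28.3,"dz":0,"wx":0,"wy":0,"wz":0},{"dx":20.2,"dy":28.3,"dz":0,"wx":0,"wy":0,"wz":0},{"dx":20.2,"dy":28.3,"dz":0,"wx":0,"wy":0,"wz":0},{"dx":20.2,"dy":28.3,"dz":0,"wx":0,"wy":0,"wz":0},{"dx":20.2,"dy":28.3,"dz":0,"wx":0,"wy":0,"wz":0},{"dx":20.2,"dy":28.3,"dz":0,"wx":0,"wy":0,"wz":0}]'
python3 -m jog '[{"dx":-1.7,"dy":38.3,"dz":0,"wx":0,"wy":0,"wz":0},{"dx":-1.7,"dy":38.3,"dz":0,"wx":0,"wy":0,"wz":0},{"dx":-1.7,"dy":38.3,"dz":0,"wx":0,"wy":0,"wz":0},{"dx":-1.7,"dy":38.3,"dz":0,"wx":0,"wy":0,"wz":0},{"dx":-1.7,"dy":38.3,"dz":0,"wx":0,"wy":0,"wz":0},{"dx":-1.7,"dy":38.3,"dz":0,"wx":0,"wy":0,"wz":0},{"dx":-1.7,"dy":38.3,"dz":0,"wx":0,"wy":0,"wz":0},{"dx":-1.7,"dy":38.3,"dz":0,"wx":0,"wy":0,"wz":0},{"dx":-1.7,"dy":38.3,"dz":0,"wx":0,"wy":0,"wz":0},{"dx":-1.7,"dy":38.3,"dz":0,"wx":0,"wy":0,"wz":0}]'
python3 -m jog '[{"dx":0,"dy":0,"dz":0,"wx":0,"wy":0,"wz":7.12},{"dx":0,"dy":0,"dz":0,"wx":0,"wy":0,"wz":7.12},{"dx":0,"dy":0,"dz":0,"wx":0,"wy":0,"wz":7.12},{"dx":0,"dy":0,"dz":0,"wx":0,"wy":0,"wz":7.12},{"dx":0,"dy":0,"dz":0,"wx":0,"wy":0,"wz":7.12},{"dx":0,"dy":0,"dz":0,"wx":0,"wy":0,"wz":7.12},{"dx":0,"dy":0,"dz":0,"wx":0,"wy":0,"wz":7.12},{"dx":0,"dy":0,"dz":0,"wx":0,"wy":0,"wz":7.12},{"dx":0,"dy":0,"dz":0,"wx":0,"wy":0,"wz":7.12},{"dx":0,"dy":0,"dz":0,"wx":0,"wy":0,"wz":7.12},{"dx":0,"dy":0,"dz":0,"wx":0,"wy":0,"wz":0}]'
```

```text
clock: 0.93
tcp_pos: [0.4812, 0.3981, 0.2919]
ee_rot: [180.0, 0.0, -18.8]
ft_force: [0.9, 0.4, -0.8]
width: 1.001
clock: 1.93
tcp_pos: [0.6004, -0.0016, 0.2919]
ee_rot: [180.0, 0.0, -18.8]
ft_force: [0.4, 0.5, -0.1]
width: 0.997
clock: 2.77
tcp_pos: [0.4598, -0.3585, 0.292]
ee_rot: [-180.0, 0.0, -18.8]
ft_force: [0.8, -0.0, -0.3]
width: 0.999
clock: 3.68
tcp_pos: [0.4608, -0.357, 0.2918]
ee_rot: [180.0, 0.0, -90.3]
ft_force: [0.6, 0.5, -1.2]
width: 1.003
```

```bash
python3 -m jog '[{"dx":0,"dy":0,"dz":36,"wx":0,"wy":0,"wz":0},{"dx":0,"dy":0,"dz":36,"wx":0,"wy":0,"wz":0},{"dx":0,"dy":0,"dz":36,"wx":0,"wy":0,"wz":0},{"dx":0,"dy":0,"dz":36,"wx":0,"wy":0,"wz":0},{"dx":0,"dy":0,"dz":30,"wx":0,"wy":0,"wz":0},{"dx":0,"dy":0,"dz":0,"wx":0,"wy":0,"wz":0}]'
python3 - <<'E'
from h import *
for n in C: cv2.imwrite(f"pics/{n}1.png",viewer.grab_frame(n)[:,:,::-1])
b=cv2.imread("pics/side1.png");cv2.imwrite("pics/s1.png",cv2.resize(b[230:390,290:470],None,fx=3.7,fy=3.7))
E
```

```text
clock: 4.18
tcp_pos: [0.4574, -0.3554, 0.112]
ee_rot: [179.5, 0.3, -89.8]
ft_force: [-1.4, 0.6, -0.2]
width: 0.998
```

View pics/s1.png

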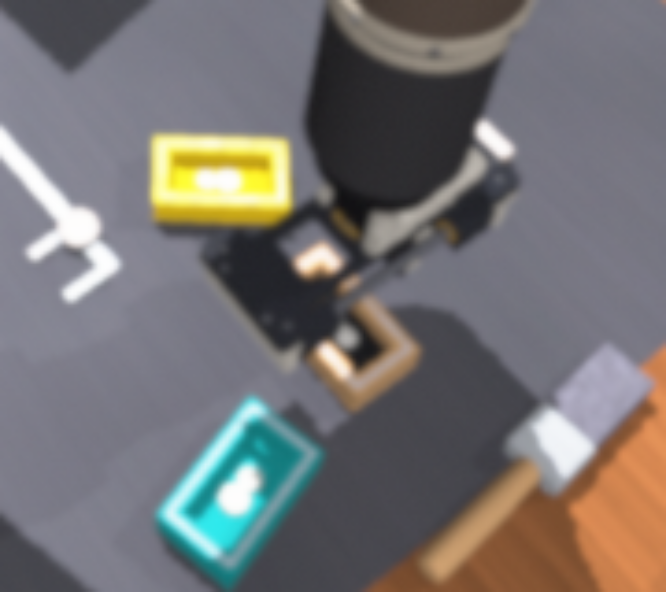

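The gripper straddles the pale-wood frame, at about (385,325) in the side view, clear of the yellow and turquoise ones. Next I go down and grip.

```bash
python3 -m jog '[{"dx":0,"dy":0,"dz":14,"wx":0,"wy":0,"wz":0},{"dx":0,"dy":0,"dz":14,"wx":0,"wy":0,"wz":0},{"dx":0,"dy":0,"dz":12,"wx":0,"wy":0,"wz":0},{"dx":0,"dy":0,"dz":0,"wx":0,"wy":0,"wz":0},{"dx":0,"dy":0,"dz":0,"wx":0,"wy":0,"wz":0}]'
python3 -m jog '[{"dx":0,"dy":0,"dz":0,"wx":0,"wy":0,"wz":0},{"dx":0,"dy":0,"dz":0,"wx":0,"wy":0,"wz":0},{"dx":0,"dy":0,"dz":0,"wx":0,"wy":0,"wz":0},{"dx":0,"dy":0,"dz":0,"wx":0,"wy":0,"wz":0},{"dx":0,"dy":0,"dz":0,"wx":0,"wy":0,"wz":0},{"dx":0,"dy":0,"dz":0,"wx":0,"wy":0,"wz":0},{"dx":0,"dy":0,"dz":0,"wx":0,"wy":0,"wz":0},{"dx":0,"dy":0,"dz":0,"wx":0,"wy":0,"wz":0}]' 1 15
```

```text
clock: 4.7
tcp_pos: [0.462, -0.3575, 0.0801]
ee_rot: [-179.9, -0.1, -89.9]
ft_force: [0.6, -0.7, -0.0]
width: 1.002
clock: 5.37
tcp_pos: [0.461, -0.3571, 0.0784]
ee_rot: [180.0, -0.0, -90.0]
ft_force: [-1.6, -0.1, 5.3]
width: 0.63
```

```bash
python3 -m jog '[{"dx":0,"dy":0,"dz":0,"wx":0,"wy":0,"wz":0},{"dx":0,"dy":0,"dz":0,"wx":0,"wy":0,"wz":0},{"dx":0,"dy":0,"dz":4,"wx":0,"wy":0,"wz":0},{"dx":0,"dy":0,"dz":3.5,"wx":0,"wy":0,"wz":0},{"dx":0,"dy":0,"dz":0,"wx":0,"wy":0,"wz":0},{"dx":0,"dy":0,"dz":0,"wx":0,"wy":0,"wz":0}]' 0 15
python3 -m jog '[{"dx":0,"dy":0,"dz":0,"wx":0,"wy":0,"wz":0},{"dx":0,"dy":0,"dz":0,"wx":0,"wy":0,"wz":0},{"dx":0,"dy":0,"dz":0,"wx":0,"wy":0,"wz":0},{"dx":0,"dy":0,"dz":0,"wx":0,"wy":0,"wz":0},{"dx":0,"dy":0,"dz":0,"wx":0,"wy":0,"wz":0},{"dx":0,"dy":0,"dz":0,"wx":0,"wy":0,"wz":0},{"dx":0,"dy":0,"dz":0,"wx":0,"wy":0,"wz":0},{"dx":0,"dy":0,"dz":0,"wx":0,"wy":0,"wz":0}]' 1 15
```

```text
clock: 5.87
tcp_pos: [0.4607, -0.357, 0.0701]
ee_rot: [179.9, 0.0, -90.0]
ft_force: [0.3, 0.6, -0.5]
width: 0.986
clock: 6.53
tcp_pos: [0.4611, -0.3571, 0.0708]
ee_rot: [-180.0, -0.0, -90.0]
ft_force: [-0.6, 0.0, 0.6]
width: 0.637
```

```bash
python3 - <<'E'
from h import *
z=np.load("plate.npz");O,M=z['O'],z['M'];O2=O+M@np.array([.0015,.002,0]);np.savez("plate2.npz",O=O2,M=M)
s=r.sense();R0=Rn.from_euler('xyz',s['ee_rot'],degrees=True)
px,py,pz=M.T
for R in(np.c_[-px,py,-pz],np.c_[px,-py,-pz]):
    T=Rn.from_matrix(R); print(T.as_euler('xyz',degrees=True),(R0.inv()*T).as_rotvec(degrees=True),np.degrees((R0.inv()*T).magnitude()))
for h in(5,60,100): print(h,O2+M@np.array([.105,.105,.0706+h/1000]))
print("boxes",proj("top",[O2+M@np.array([.048,.028,0])]))
E
python3 -m jog '[{"dx":0,"dy":0,"dz":-10,"wx":0,"wy":0,"wz":0},{"dx":0,"dy":0,"dz":-30,"wx":0,"wy":0,"wz":0},{"dx":0,"dy":0,"dz":-40,"wx":0,"wy":0,"wz":0},{"dx":0,"dy":0,"dz":-40,"wx":0,"wy":0,"wz":0},{"dx":0,"dy":0,"dz":-40,"wx":0,"wy":0,"wz":0},{"dx":0,"dy":0,"dz":-40,"wx":0,"wy":0,"wz":0},{"dx":0,"dy":0,"dz":-40,"wx":0,"wy":0,"wz":0},{"dx":0,"dy":0,"dz":-20,"wx":0,"wy":0,"wz":0},{"dx":0,"dy":0,"dz":0,"wx":0,"wy":0,"wz":0}]'
```

```text
[158.32514911  14.           5.2255    ] [-27.99702519   7.45006673 -96.08938654] 100.36188081194189
[-158.32514911  -14.         -174.7745    ] [ 7.17864718 26.97704239 80.62651218] 85.32249561546436
5 [0.62458239 0.14294191 0.18147787]
60 [0.63504584 0.16429727 0.23107086]
100 [0.64265562 0.17982844 0.26713849]
boxes [[266.51747314 150.78604809]]
clock: 7.28
tcp_pos: [0.4622, -0.358, 0.3376]
ee_rot: [-179.5, -0.3, -90.0]
ft_force: [-0.3, -0.6, -1.8]
width: 0.639
```

```bash
python3 -m jog '[{"dx":-20,"dy":-6.5,"dz":0,"wx":0,"wy":0,"wz":0},{"dx":-38.4,"dy":-12.9,"dz":0,"wx":0,"wy":0,"wz":0},{"dx":-38.4,"dy":-12.9,"dz":0,"wx":0,"wy":0,"wz":0},{"dx":-38.4,"dy":-12.9,"dz":0,"wx":0,"wy":0,"wz":0},{"dx":-38.4,"dy":-12.9,"dz":0,"wx":0,"wy":0,"wz":0},{"dx":-38.4,"dy":-12.9,"dz":0,"wx":0,"wy":0,"wz":0},{"dx":-38.4,"dy":-12.9,"dz":0,"wx":0,"wy":0,"wz":0},{"dx":-38.4,"dy":-12.9,"dz":0,"wx":0,"wy":0,"wz":0},{"dx":-38.4,"dy":-12.9,"dz":0,"wx":0,"wy":0,"wz":0},{"dx":-38.4,"dy":-12.9,"dz":0,"wx":0,"wy":0,"wz":0},{"dx":-38.4,"dy":-12.9,"dz":0,"wx":0,"wy":0,"wz":0},{"dx":-38.4,"dy":-12.9,"dz":0,"wx":0,"wy":0,"wz":0},{"dx":-38.4,"dy":-12.9,"dz":0,"wx":0,"wy":0,"wz":0},{"dx":-38.4,"dy":-12.9,"dz":0,"wx":0,"wy":0,"wz":0},{"dx":-20,"dy":-6.5,"dz":0,"wx":0,"wy":0,"wz":0}]'
python3 -m jog '[{"dx":0,"dy":0,"dz":0,"wx":0.552,"wy":2.075,"wz":6.202},{"dx":0,"dy":0,"dz":0,"wx":0.552,"wy":2.075,"wz":6.202},{"dx":0,"dy":0,"dz":0,"wx":0.552,"wy":2.075,"wz":6.202},{"dx":0,"dy":0,"dz":0,"wx":0.552,"wy":2.075,"wz":6.202},{"dx":0,"dy":0,"dz":0,"wx":0.552,"wy":2.075,"wz":6.202},{"dx":0,"dy":0,"dz":0,"wx":0.552,"wy":2.075,"wz":6.202},{"dx":0,"dy":0,"dz":0,"wx":0.552,"wy":2.075,"wz":6.202},{"dx":0,"dy":0,"dz":0,"wx":0.552,"wy":2.075,"wz":6.202},{"dx":0,"dy":0,"dz":0,"wx":0.552,"wy":2.075,"wz":6.202},{"dx":0,"dy":0,"dz":0,"wx":0.552,"wy":2.075,"wz":6.202},{"dx":0,"dy":0,"dz":0,"wx":0.552,"wy":2.075,"wz":6.202},{"dx":0,"dy":0,"dz":0,"wx":0.552,"wy":2.075,"wz":6.202},{"dx":0,"dy":0,"dz":0,"wx":0.552,"wy":2.075,"wz":6.202},{"dx":0,"dy":0,"dz":0,"wx":0,"wy":0,"wz":0},{"dx":0,"dy":0,"dz":0,"wx":0,"wy":0,"wz":0}]'
cat > st.py <<'E'
from h import *
z=np.load("plate2.npz");O,M=z['O'],z['M']
s=r.sense();R=Rn.from_euler('xyz',s['ee_rot'],degrees=True)
px,py,pz=M.T;T=Rn.from_matrix(np.c_[px,-py,-pz])
p=M.T@(s['tcp_pos']-O)*1000
print("clock",s['clock'],"TCP in plate mm",p.round(1),"grip",(p-[0,0,46.8]).round(1),"rotvec to target(tool)",(R.inv()*T).as_rotvec(degrees=True).round(2),"F plate",(M.T@s['ft_force']).round(2),"w",round(s['width'],3),"q",s['joints'].round(0))
E
python3 st.py
```

```text
clock: 8.53
tcp_pos: [0.6418, 0.186, 0.3294]
ee_rot: [179.9, -0.0, -89.9]
ft_force: [1.4, -0.8, -1.5]
width: 0.637
clock: 9.78
tcp_pos: [0.6416, 0.1823, 0.3294]
ee_rot: [-158.4, -14.1, -174.6]
ft_force: [-0.9, -0.8, -1.8]
width: 0.64
clock 9.7833 TCP in plate mm [120.9 124.9 227.5] grip [120.9 124.9 180.7] rotvec to target(tool) [ 0.   -0.06  0.21] F plate [ 0.54 -0.02 -2.12] w 0.64 q [  38.   29.   10.   11.  -94. -121.]
```

```bash
python3 -m jog '[{"dx":-4,"dy":5,"dz":28,"wx":0,"wy":0,"wz":0},{"dx":-4,"dy":5,"dz":30,"wx":0,"wy":0,"wz":0},{"dx":-4,"dy":5,"dz":30,"wx":0,"wy":0,"wz":0},{"dx":-4,"dy":5,"dz":30,"wx":0,"wy":0,"wz":0},{"dx":0,"dy":0,"dz":14,"wx":0,"wy":0,"wz":0},{"dx":0,"dy":0,"dz":0,"wx":0,"wy":0,"wz":0},{"dx":0,"dy":0,"dz":0,"wx":0,"wy":0,"wz":0}]'
python3 st.py
python3 - <<'E'
from h import *
for n,(y0,y1,x0,x1) in (("side",(80,230,220,400)),("top",(90,240,210,350))):
    im=viewer.grab_frame(n)[:,:,::-1];cv2.imwrite(f"pics/{n}2.png",im)
    cv2.imwrite(f"pics/{n}2c.png",cv2.resize(im[y0:y1,x0:x1],None,fx=4,fy=4,interpolation=cv2.INTER_CUBIC))
E
```

```text
clock: 10.37
tcp_pos: [0.6283, 0.1504, 0.2011]
ee_rot: [-158.3, -14.0, -174.6]
ft_force: [0.6, 0.6, -0.3]
width: 0.637
clock 10.3667 TCP in plate mm [105.5 105.8  96.9] grip [105.5 105.8  50.1] rotvec to target(tool) [-0.01  0.01  0.14] F plate [-0.65 -0.53  0.1 ] w 0.637 q [  36.   31.   -3.   12.  -79. -123.]
```

View pics/side2c.png

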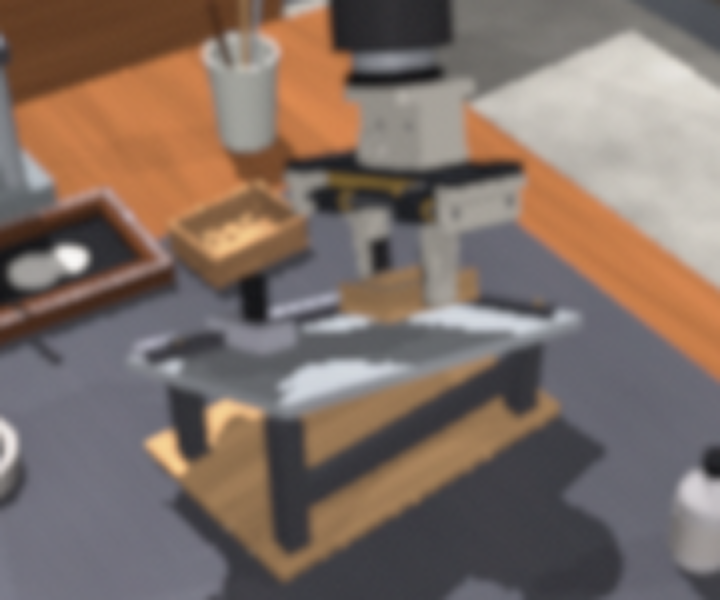

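View pics/top2c.png

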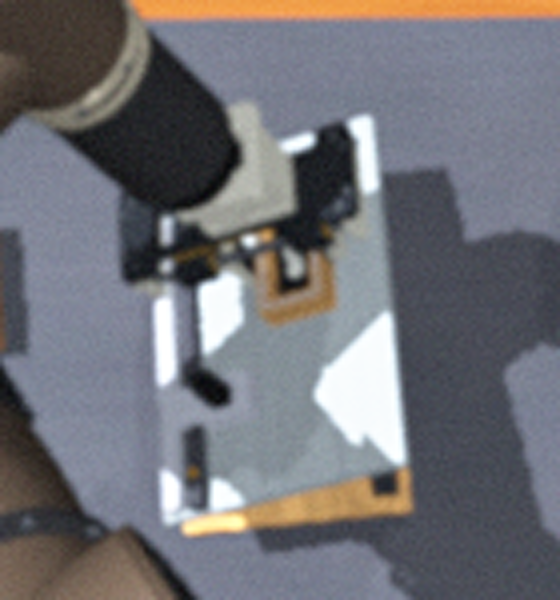

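The frame hovers over the upper half of the plate, near top-view pixel (284,165), squared to the long fence and clear of the stop. I lower it until I feel contact.

```bash
python3 -m jog '[{"dx":0,"dy":0,"dz":9,"wx":0,"wy":0,"wz":0},{"dx":0,"dy":0,"dz":9,"wx":0,"wy":0,"wz":0},{"dx":0,"dy":0,"dz":0,"wx":0,"wy":0,"wz":0},{"dx":0,"dy":0,"dz":0,"wx":0,"wy":0,"wz":0}]' >/dev/null; python3 st.py
python3 -m jog '[{"dx":0,"dy":0,"dz":1.5,"wx":0,"wy":0,"wz":0},{"dx":0,"dy":0,"dz":1.5,"wx":0,"wy":0,"wz":0},{"dx":0,"dy":0,"dz":0,"wx":0,"wy":0,"wz":0}]'>/dev/null; python3 st.py
```

```text
clock 10.8 TCP in plate mm [105.6 105.5  78. ] grip [105.6 105.5  31.2] rotvec to target(tool) [-0.01 -0.07  0.02] F plate [-1.58  0.05 -0.68] w 0.631 q [  36.   32.   -5.   12.  -76. -123.]
clock 11.05 TCP in plate mm [105.3 105.3  75.4] grip [105.3 105.3  28.6] rotvec to target(tool) [ 0.01 -0.02  0.01] F plate [-1.75 -1.52 -1.87] w 0.639 q [  36.   32.   -6.   12.  -76. -123.]
```

```bash
python3 -m jog '[{"dx":0,"dy":0,"dz":1.5,"wx":0,"wy":0,"wz":0},{"dx":0,"dy":0,"dz":0,"wx":0,"wy":0,"wz":0}]'>/dev/null; python3 st.py
```

```text
clock 11.2167 TCP in plate mm [105.3 105.4  73.9] grip [105.3 105.4  27.1] rotvec to target(tool) [ 0.01 -0.02  0.01] F plate [-0.75 -0.27 -2.04] w 0.637 q [  36.   32.   -6.   12.  -76. -123.]
```

```bash
python3 -m jog '[{"dx":0,"dy":0,"dz":1.5,"wx":0,"wy":0,"wz":0},{"dx":0,"dy":0,"dz":0,"wx":0,"wy":0,"wz":0}]'>/dev/null; python3 st.py;  python3 -m jog '[{"dx":0,"dy":0,"dz":1,"wx":0,"wy":0,"wz":0},{"dx":0,"dy":0,"dz":0,"wx":0,"wy":0,"wz":0}]'>/dev/null; python3 st.py
```

```text
clock 11.3833 TCP in plate mm [105.3 105.3  72.3] grip [105.3 105.3  25.5] rotvec to target(tool) [ 0.01 -0.02  0.01] F plate [-0.22 -0.41 -1.84] w 0.636 q [  36.   32.   -6.   12.  -76. -123.]
clock 11.55 TCP in plate mm [105.3 105.3  71.4] grip [105.3 105.3  24.6] rotvec to target(tool) [ 0.   -0.02  0.01] F plate [-0.66 -0.22 -1.7 ] w 0.639 q [  36.   32.   -6.   12.  -76. -123.]
```

```bash
python3 -m jog '[{"dx":0,"dy":0,"dz":1,"wx":0,"wy":0,"wz":0},{"dx":0,"dy":0,"dz":0,"wx":0,"wy":0,"wz":0}]'>/dev/null; python3 st.py;  python3 -m jog '[{"dx":0,"dy":0,"dz":0.7,"wx":0,"wy":0,"wz":0},{"dx":0,"dy":0,"dz":0,"wx":0,"wy":0,"wz":0}]'>/dev/null; python3 st.py
```

```text
clock 11.7167 TCP in plate mm [105.3 105.4  70.4] grip [105.3 105.4  23.6] rotvec to target(tool) [ 0.01 -0.02  0.01] F plate [-0.23 -0.44 -1.57] w 0.636 q [  36.   32.   -6.   12.  -75. -123.]
clock 11.8833 TCP in plate mm [105.3 105.3  69.7] grip [105.3 105.3  22.9] rotvec to target(tool) [ 0.01 -0.02  0.  ] F plate [ 0.06 -0.72 -0.73] w 0.638 q [  36.   32.   -6.   12.  -75. -123.]
```

```bash
python3 -m jog '[{"dx":0,"dy":0,"dz":0.7,"wx":0,"wy":0,"wz":0},{"dx":0,"dy":0,"dz":0,"wx":0,"wy":0,"wz":0}]'>/dev/null; python3 st.py
```

```text
clock 12.05 TCP in plate mm [105.3 105.4  69.2] grip [105.3 105.4  22.4] rotvec to target(tool) [ 0.01 -0.01  0.01] F plate [ 0.11 -1.46 -0.2 ] w 0.64 q [  36.   32.   -6.   12.  -75. -123.]
```

```bash
python3 -m jog '[{"dx":0,"dy":0,"dz":0.5,"wx":0,"wy":0,"wz":0},{"dx":0,"dy":0,"dz":0,"wx":0,"wy":0,"wz":0}]'>/dev/null; python3 st.py
python3 -m jog '[{"dx":0,"dy":0,"dz":0,"wx":0,"wy":0,"wz":0},{"dx":0,"dy":0,"dz":0,"wx":0,"wy":0,"wz":0},{"dx":0,"dy":0,"dz":0,"wx":0,"wy":0,"wz":0},{"dx":0,"dy":0,"dz":0,"wx":0,"wy":0,"wz":0},{"dx":0,"dy":0,"dz":-20,"wx":0,"wy":0,"wz":0},{"dx":0,"dy":0,"dz":-40,"wx":0,"wy":0,"wz":0},{"dx":0,"dy":0,"dz":-40,"wx":0,"wy":0,"wz":0},{"dx":0,"dy":0,"dz":-20,"wx":0,"wy":0,"wz":0},{"dx":0,"dy":0,"dz":0,"wx":0,"wy":0,"wz":0},{"dx":0,"dy":0,"dz":0,"wx":0,"wy":0,"wz":0},{"dx":0,"dy":0,"dz":0,"wx":0,"wy":0,"wz":0},{"dx":0,"dy":0,"dz":0,"wx":0,"wy":0,"wz":0}]' 0
python3 st.py
python3 - <<'E'
from h import *
for n,(y0,y1,x0,x1) in (("side",(80,230,220,400)),("top",(90,240,210,350))):
    im=viewer.grab_frame(n)[:,:,::-1];cv2.imwrite(f"pics/{n}3.png",im)
    cv2.imwrite(f"pics/{n}3c.png",cv2.resize(im[y0:y1,x0:x1],None,fx=4,fy=4,interpolation=cv2.INTER_CUBIC))
E
```

```text
clock 12.2167 TCP in plate mm [105.1 105.4  69. ] grip [105.1 105.4  22.2] rotvec to target(tool) [0.01 0.02 0.01] F plate [-0.68  0.32  0.18] w 0.638 q [  36.   32.   -6.   12.  -75. -123.]
clock: 13.22
tcp_pos: [0.6453, 0.1859, 0.2825]
ee_rot: [-158.3, -14.1, -174.8]
ft_force: [1.1, -0.3, -0.8]
width: 0.999
clock 13.2167 TCP in plate mm [105.6 105.4 187.3] grip [105.6 105.4 140.5] rotvec to target(tool) [-0.04 -0.13  0.02] F plate [-1.23  0.2  -0.62] w 0.999 q [  38.   31.    7.   11.  -90. -122.]
```

View pics/side3c.png

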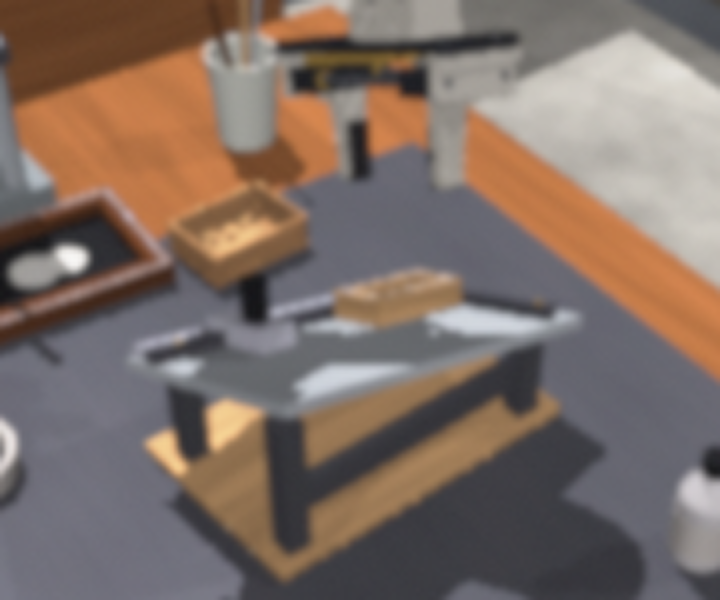

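View pics/top3c.png

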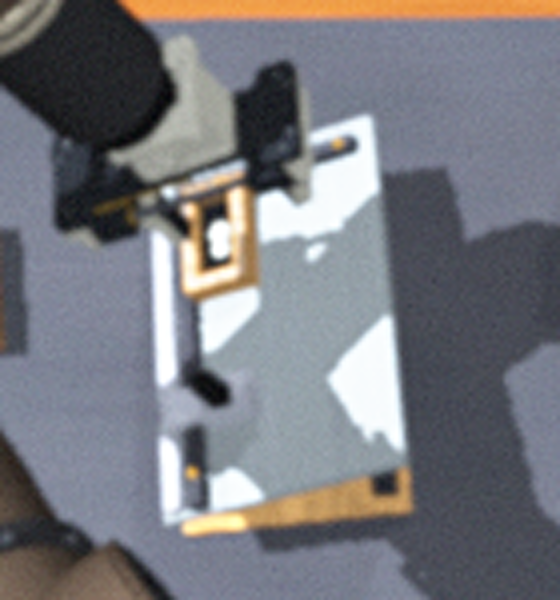

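The frame has slid down against the long fence on its own (frame around top-view (265,150)) and sits near the end fence. Now I shut the fingers and move behind the post.

```bash
python3 -m jog '[{"dx":20,"dy":11,"dz":0,"wx":0,"wy":0,"wz":0},{"dx":30,"dy":16,"dz":0,"wx":0,"wy":0,"wz":0},{"dx":30,"dy":17,"dz":0,"wx":0,"wy":0,"wz":0},{"dx":30,"dy":17,"dz":0,"wx":0,"wy":0,"wz":0},{"dx":30,"dy":16,"dz":0,"wx":0,"wy":0,"wz":0},{"dx":0,"dy":0,"dz":0,"wx":0,"wy":0,"wz":0},{"dx":0,"dy":0,"dz":0,"wx":0,"wy":0,"wz":0},{"dx":0,"dy":0,"dz":0,"wx":0,"wy":0,"wz":0},{"dx":0,"dy":0,"dz":0,"wx":0,"wy":0,"wz":0}]' 1 15
python3 st.py
python3 - <<'E'
from h import *
for n,(y0,y1,x0,x1) in (("side",(80,230,220,400)),("top",(90,240,210,350))):
    im=viewer.grab_frame(n)[:,:,::-1];cv2.imwrite(f"pics/{n}4.png",im)
    cv2.imwrite(f"pics/{n}4c.png",cv2.resize(im[y0:y1,x0:x1],None,fx=4,fy=4,interpolation=cv2.INTER_CUBIC))
E
```

```text
clock: 14.07
tcp_pos: [0.4978, 0.2443, 0.2896]
ee_rot: [-158.3, -14.0, -174.8]
ft_force: [-0.8, -0.9, -0.3]
width: 0.381
clock 14.0667 TCP in plate mm [244.7  28.7 188.3] grip [244.7  28.7 141.5] rotvec to target(tool) [-0.01 -0.05 -0.03] F plate [ 0.75  0.56 -0.71] w 0.381 q [  50.   21.   -6.    6.  -88. -134.]
```

View pics/top4c.png

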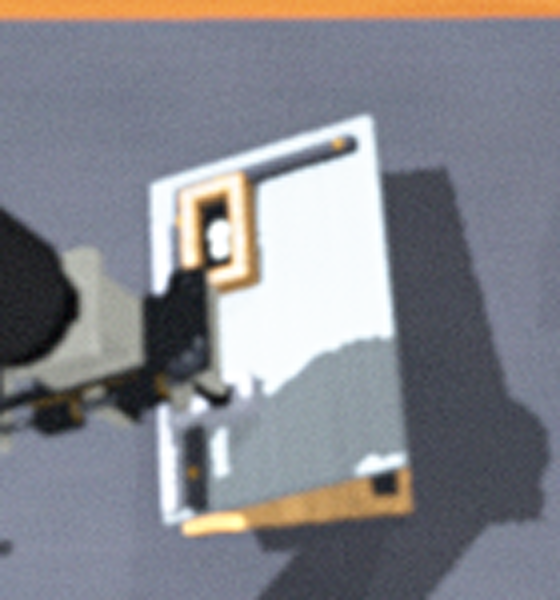

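View pics/side4c.png

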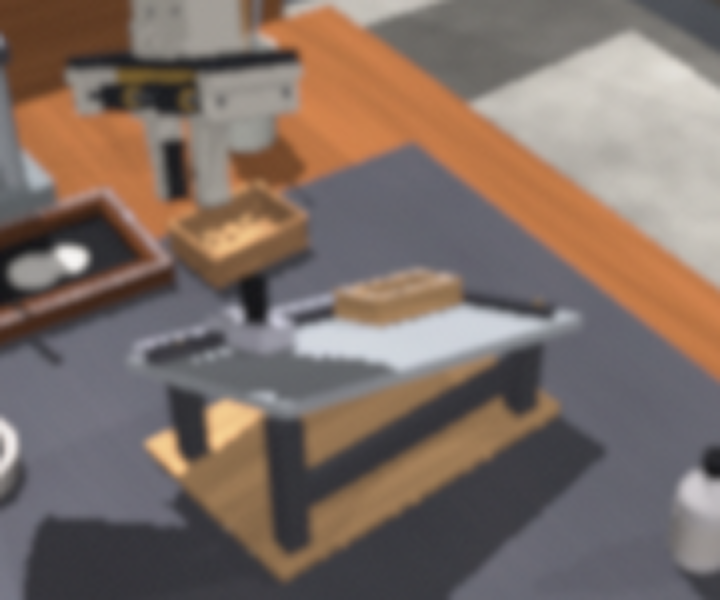

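The frame lies along the long fence close into the corner, with its centre near top-view (265,147). The fingers are behind the post, so I descend.

```bash
python3 -m jog '[{"dx":0,"dy":0,"dz":0,"wx":0,"wy":0,"wz":0},{"dx":0,"dy":0,"dz":10,"wx":0,"wy":0,"wz":0},{"dx":0,"dy":0,"dz":15,"wx":0,"wy":0,"wz":0},{"dx":0,"dy":0,"dz":15,"wx":0,"wy":0,"wz":0},{"dx":0,"dy":0,"dz":15,"wx":0,"wy":0,"wz":0},{"dx":0,"dy":0,"dz":15,"wx":0,"wy":0,"wz":0},{"dx":0,"dy":0,"dz":15,"wx":0,"wy":0,"wz":0},{"dx":0,"dy":0,"dz":5,"wx":0,"wy":0,"wz":0},{"dx":0,"dy":0,"dz":0,"wx":0,"wy":0,"wz":0},{"dx":0,"dy":0,"dz":0,"wx":0,"wy":0,"wz":0},{"dx":0,"dy":0,"dz":0,"wx":0,"wy":0,"wz":0}]' 1 15
python3 st.py
python3 - <<'E'
from h import *
for n,(y0,y1,x0,x1) in (("side",(80,230,220,400)),("top",(90,240,210,350))):
    im=viewer.grab_frame(n)[:,:,::-1];cv2.imwrite(f"pics/{n}5.png",im)
    cv2.imwrite(f"pics/{n}5c.png",cv2.resize(im[y0:y1,x0:x1],None,fx=4,fy=4,interpolation=cv2.INTER_CUBIC))
E
```

```text
clock: 15.08
tcp_pos: [0.4807, 0.2102, 0.2094]
ee_rot: [-158.4, -14.0, -174.8]
ft_force: [1.0, 0.2, -0.9]
width: 0.005
clock 15.0833 TCP in plate mm [244.8  28.3  99.5] grip [244.8  28.3  52.7] rotvec to target(tool) [ 0.04  0.05 -0.  ] F plate [-1.18 -0.33 -0.54] w 0.005 q [  49.   22.  -16.    7.  -77. -134.]
```

View pics/side5c.png

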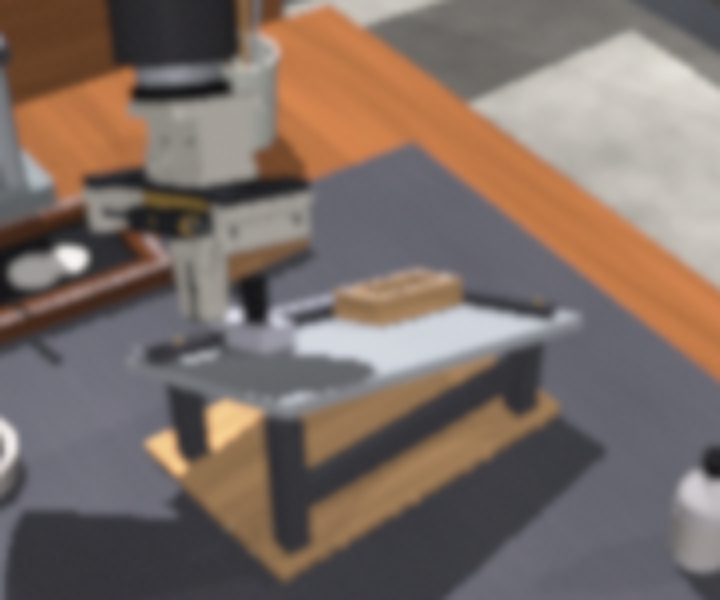

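```bash
python3 -m jog '[{"dx":-4,"dy":0,"dz":0,"wx":0,"wy":0,"wz":0},{"dx":-4,"dy":0,"dz":0,"wx":0,"wy":0,"wz":0},{"dx":-4,"dy":0,"dz":0,"wx":0,"wy":0,"wz":0},{"dx":-4,"dy":0,"dz":0,"wx":0,"wy":0,"wz":0},{"dx":-4,"dy":0,"dz":0,"wx":0,"wy":0,"wz":0},{"dx":-4,"dy":0,"dz":0,"wx":0,"wy":0,"wz":0},{"dx":-4,"dy":0,"dz":0,"wx":0,"wy":0,"wz":0},{"dx":-4,"dy":0,"dz":0,"wx":0,"wy":0,"wz":0}]' >/dev/null
python3 st.py
python3 -m jog '[{"dx":-4,"dy":0,"dz":0,"wx":0,"wy":0,"wz":0},{"dx":-4,"dy":0,"dz":0,"wx":0,"wy":0,"wz":0},{"dx":-4,"dy":0,"dz":0,"wx":0,"wy":0,"wz":0},{"dx":-4,"dy":0,"dz":0,"wx":0,"wy":0,"wz":0},{"dx":-4,"dy":0,"dz":0,"wx":0,"wy":0,"wz":0},{"dx":-4,"dy":0,"dz":0,"wx":0,"wy":0,"wz":0},{"dx":-4,"dy":0,"dz":0,"wx":0,"wy":0,"wz":0}]' >/dev/null
python3 st.py
python3 - <<'E'
from h import *
for n,(y0,y1,x0,x1) in (("side",(80,230,220,400)),("top",(90,240,210,350))):
    im=viewer.grab_frame(n)[:,:,::-1];cv2.imwrite(f"pics/{n}6.png",im)
    cv2.imwrite(f"pics/{n}6c.png",cv2.resize(im[y0:y1,x0:x1],None,fx=4,fy=4,interpolation=cv2.INTER_CUBIC))
E
```

```text
clock 15.85 TCP in plate mm [213.1  28.4  98.6] grip [213.1  28.4  51.8] rotvec to target(tool) [-0.   -0.06  0.  ] F plate [ 2.9  -0.45  2.  ] w 0.006 q [  47.   25.  -13.    7.  -77. -132.]
clock 16.4333 TCP in plate mm [185.   28.3  98.5] grip [185.   28.3  51.7] rotvec to target(tool) [ 0.01 -0.03  0.01] F plate [ 2.44 -0.54 -0.2 ] w 0.003 q [  45.   27.  -10.    8.  -77. -131.]
```

View pics/side6c.png

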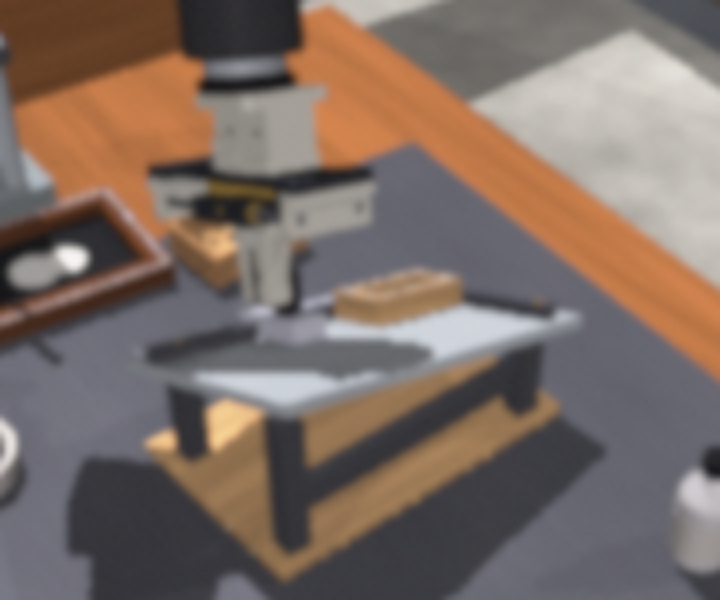

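View pics/top6c.png

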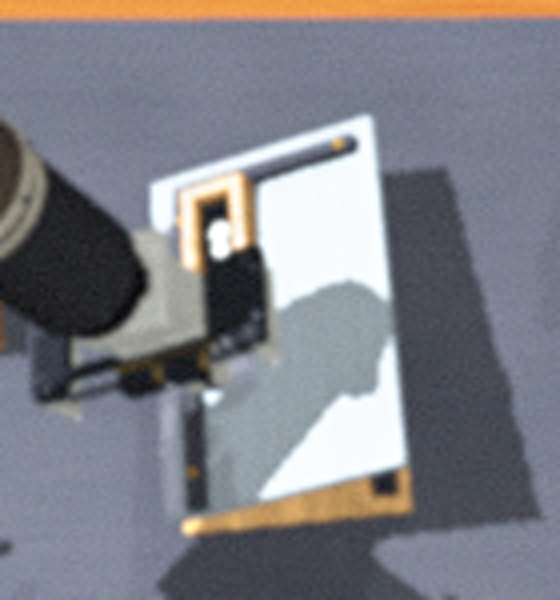

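The stop (shoe near side-view (292,162)) is moving with the fingers at about 3 N. I continue gently.

```bash
python3 -m jog '[{"dx":-3,"dy":0,"dz":0,"wx":0,"wy":0,"wz":0},{"dx":-3,"dy":0,"dz":0,"wx":0,"wy":0,"wz":0},{"dx":-3,"dy":0,"dz":0,"wx":0,"wy":0,"wz":0},{"dx":-3,"dy":0,"dz":0,"wx":0,"wy":0,"wz":0},{"dx":-3,"dy":0,"dz":0,"wx":0,"wy":0,"wz":0},{"dx":-3,"dy":0,"dz":0,"wx":0,"wy":0,"wz":0},{"dx":-3,"dy":0,"dz":0,"wx":0,"wy":0,"wz":0},{"dx":-3,"dy":0,"dz":0,"wx":0,"wy":0,"wz":0},{"dx":-3,"dy":0,"dz":0,"wx":0,"wy":0,"wz":0},{"dx":-3,"dy":0,"dz":0,"wx":0,"wy":0,"wz":0},{"dx":-2,"dy":0,"dz":0,"wx":0,"wy":0,"wz":0}]' >/dev/null
python3 st.py
python3 -m jog '[{"dx":-1.5,"dy":0,"dz":0,"wx":0,"wy":0,"wz":0},{"dx":-1.5,"dy":0,"dz":0,"wx":0,"wy":0,"wz":0}]' >/dev/null
python3 st.py
python3 - <<'E'
from h import *
for n,(y0,y1,x0,x1) in (("side",(80,230,220,400)),("top",(90,240,210,350))):
    im=viewer.grab_frame(n)[:,:,::-1];cv2.imwrite(f"pics/{n}7.png",im)
    cv2.imwrite(f"pics/{n}7c.png",cv2.resize(im[y0:y1,x0:x1],None,fx=4,fy=4,interpolation=cv2.INTER_CUBIC))
E
```

```text
clock 17.45 TCP in plate mm [152.9  28.3  98.6] grip [152.9  28.3  51.8] rotvec to target(tool) [ 0.01 -0.02  0.  ] F plate [ 3.19 -1.15 -1.53] w 0.004 q [  44.   30.   -7.    9.  -78. -130.]
clock 17.6167 TCP in plate mm [150.1  28.3  98.6] grip [150.1  28.3  51.8] rotvec to target(tool) [ 0.01 -0.02  0.  ] F plate [ 3.24 -1.67 -1.32] w 0.007 q [  44.   30.   -6.    9.  -78. -129.]
```

View pics/side7c.png

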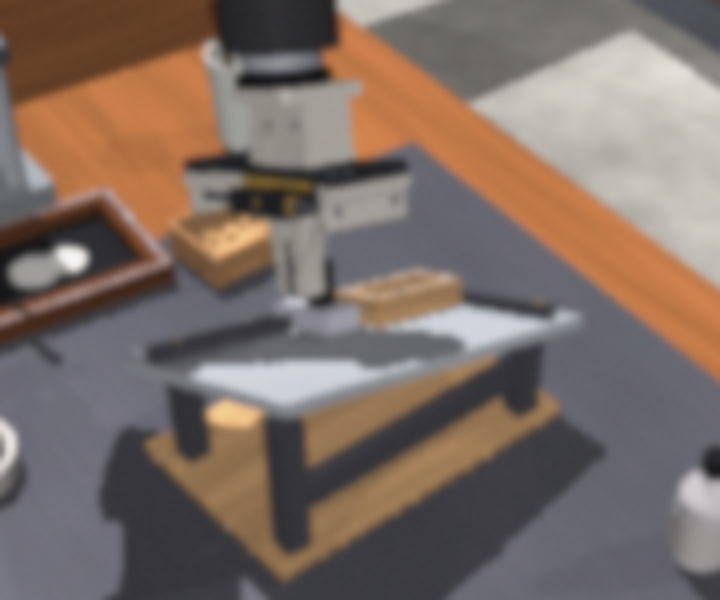

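```bash
python3 -m jog '[{"dx":-1.5,"dy":0,"dz":0,"wx":0,"wy":0,"wz":0},{"dx":-1.5,"dy":0,"dz":0,"wx":0,"wy":0,"wz":0},{"dx":-1.5,"dy":0,"dz":0,"wx":0,"wy":0,"wz":0}]' >/dev/null
python3 st.py
python3 -m jog '[{"dx":-1,"dy":0,"dz":0,"wx":0,"wy":0,"wz":0},{"dx":-1,"dy":0,"dz":0,"wx":0,"wy":0,"wz":0},{"dx":-1,"dy":0,"dz":0,"wx":0,"wy":0,"wz":0}]' >/dev/null
python3 st.py
```

```text
clock 17.9667 TCP in plate mm [145.7  28.4  98.7] grip [145.7  28.4  51.9] rotvec to target(tool) [ 0.01 -0.01  0.01] F plate [ 3.    0.04 -1.88] w 0.003 q [  43.   30.   -6.    9.  -78. -129.]
clock 18.2167 TCP in plate mm [142.7  28.4  98.7] grip [142.7  28.4  51.9] rotvec to target(tool) [ 0.01 -0.01  0.  ] F plate [ 2.99 -1.64 -0.95] w 0.002 q [  43.   31.   -6.    9.  -78. -129.]
```

```bash
python3 -m jog '[{"dx":-1,"dy":0,"dz":0,"wx":0,"wy":0,"wz":0},{"dx":-1,"dy":0,"dz":0,"wx":0,"wy":0,"wz":0}]' >/dev/null
python3 st.py
python3 -m jog '[{"dx":-0.7,"dy":0,"dz":0,"wx":0,"wy":0,"wz":0},{"dx":-0.7,"dy":0,"dz":0,"wx":0,"wy":0,"wz":0}]' >/dev/null
python3 st.py
```

```text
clock 18.3833 TCP in plate mm [140.7  28.4  98.7] grip [140.7  28.4  51.9] rotvec to target(tool) [ 0.01 -0.01  0.01] F plate [ 2.92 -0.74 -0.9 ] w 0.003 q [  43.   31.   -5.    9.  -78. -129.]
clock 18.55 TCP in plate mm [139.3  28.4  98.7] grip [139.3  28.4  51.9] rotvec to target(tool) [ 0.01 -0.01  0.  ] F plate [ 2.75 -0.85  0.12] w 0.002 q [  43.   31.   -5.    9.  -78. -129.]
```

```bash
python3 -m jog '[{"dx":-0.7,"dy":0,"dz":0,"wx":0,"wy":0,"wz":0}]' >/dev/null
python3 st.py
python3 -m jog '[{"dx":-0.7,"dy":0,"dz":0,"wx":0,"wy":0,"wz":0}]' >/dev/null
python3 st.py
```

```text
clock 18.6333 TCP in plate mm [138.6  28.4  98.7] grip [138.6  28.4  51.9] rotvec to target(tool) [ 0.01 -0.01  0.  ] F plate [ 3.   -0.46 -0.49] w 0.003 q [  43.   31.   -5.    9.  -78. -129.]
clock 18.7167 TCP in plate mm [137.9  28.4  98.7] grip [137.9  28.4  51.9] rotvec to target(tool) [ 0.01 -0.01  0.  ] F plate [ 3.04 -0.79 -0.79] w 0.0 q [  43.   31.   -5.    9.  -78. -129.]
```

```bash
python3 -m jog '[{"dx":-0.7,"dy":0,"dz":0,"wx":0,"wy":0,"wz":0}]' >/dev/null
python3 st.py|cut -c1-200
python3 -m jog '[{"dx":-0.7,"dy":0,"dz":0,"wx":0,"wy":0,"wz":0}]' >/dev/null
python3 st.py|cut -c1-200
```

```text
clock 18.8 TCP in plate mm [137.2  28.4  98.7] grip [137.2  28.4  51.9] rotvec to target(tool) [ 0.01 -0.01  0.01] F plate [ 2.71 -0.73 -0.92] w 0.006 q [  43.   31.   -5.    9.  -78. -129.]
clock 18.8833 TCP in plate mm [136.5  28.4  98.7] grip [136.5  28.4  51.9] rotvec to target(tool) [ 0.01 -0.01  0.01] F plate [ 2.63 -0.86 -0.6 ] w 0.006 q [  43.   31.   -5.    9.  -78. -129.]
```

```bash
python3 -m jog '[{"dx":-0.6,"dy":0,"dz":0,"wx":0,"wy":0,"wz":0}]' >/dev/null
python3 st.py|cut -c1-200
python3 -m jog '[{"dx":-0.6,"dy":0,"dz":0,"wx":0,"wy":0,"wz":0}]' >/dev/null
python3 st.py|cut -c1-200
```

```text
clock 18.9667 TCP in plate mm [135.9  28.4  98.7] grip [135.9  28.4  51.9] rotvec to target(tool) [ 0.01 -0.01  0.01] F plate [ 2.8  -1.29 -0.27] w 0.006 q [  43.   31.   -5.    9.  -78. -129.]
clock 19.05 TCP in plate mm [135.3  28.4  98.7] grip [135.3  28.4  51.9] rotvec to target(tool) [ 0.01 -0.01  0.01] F plate [ 3.11 -0.2  -0.4 ] w 0.005 q [  43.   31.   -5.    9.  -78. -129.]
```

```bash
for i in 1; do python3 -m jog '[{"dx":-0.6,"dy":0,"dz":0,"wx":0,"wy":0,"wz":0}]' >/dev/null; python3 st.py|cut -c1-180; done
python3 - <<'E'
from h import *
for n,(y0,y1,x0,x1) in (("side",(120,190,260,360)),("top",(120,220,230,330))):
    im=viewer.grab_frame(n)[:,:,::-1];cv2.imwrite(f"pics/{n}8.png",im)
    cv2.imwrite(f"pics/{n}8c.png",cv2.resize(im[y0:y1,x0:x1],None,fx=6,fy=6,interpolation=cv2.INTER_CUBIC))
E
```

```text
clock 19.1333 TCP in plate mm [134.7  28.4  98.7] grip [134.7  28.4  51.9] rotvec to target(tool) [ 0.01 -0.01  0.  ] F plate [ 4.82 -1.8   0.74] w 0.002 q [  43.   31.   -5.    9.
```

View pics/side8c.png

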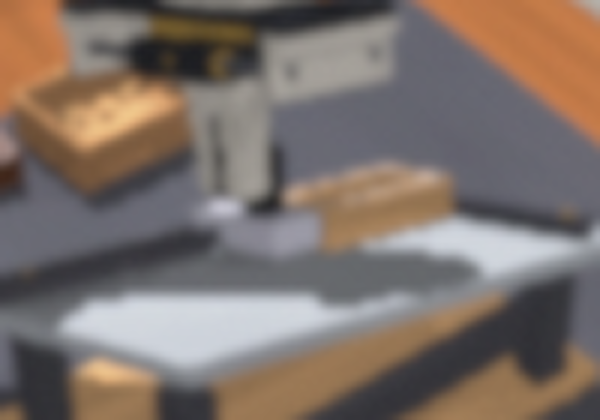

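View pics/top8c.png

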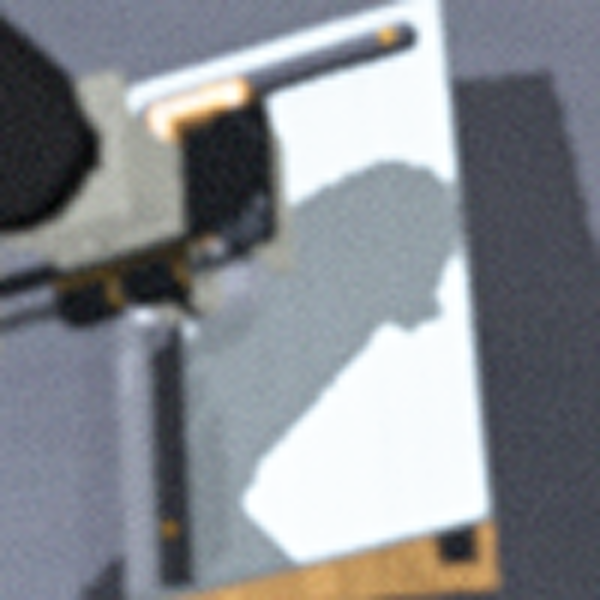

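The shoe has reached the frame's end (side view (313,158)) and the force is rising. From here I take fine steps.

```bash
python3 -m jog '[{"dx":-0.3,"dy":0,"dz":0,"wx":0,"wy":0,"wz":0}]' >/dev/null; python3 st.py|cut -c1-180; python3 -m jog '[{"dx":-0.3,"dy":0,"dz":0,"wx":0,"wy":0,"wz":0}]' >/dev/null; python3 st.py|cut -c1-180
```

```text
clock 19.3167 TCP in plate mm [134.7  28.3  98.7] grip [134.7  28.3  51.9] rotvec to target(tool) [ 0.   -0.04  0.01] F plate [ 5.43 -1.57  0.6 ] w 0.009 q [  43.   31.   -5.    9.
clock 19.4 TCP in plate mm [134.7  28.4  98.7] grip [134.7  28.4  51.9] rotvec to target(tool) [ 0.   -0.06  0.01] F plate [ 7.71 -1.87  1.96] w 0.003 q [  43.   31.   -5.    9.  -
```

```bash
python3 -m jog '[{"dx":-0.3,"dy":0,"dz":0,"wx":0,"wy":0,"wz":0},{"dx":-0.2,"dy":0,"dz":0,"wx":0,"wy":0,"wz":0}]' >/dev/null; python3 st.py|cut -c1-180; python3 -m jog '[{"dx":-0.2,"dy":0,"dz":0,"wx":0,"wy":0,"wz":0},{"dx":0,"dy":0,"dz":0,"wx":0,"wy":0,"wz":0}]' >/dev/null; python3 st.py|cut -c1-180
```

```text
clock 19.5667 TCP in plate mm [134.6  28.4  98.7] grip [134.6  28.4  51.9] rotvec to target(tool) [-0.01 -0.11  0.02] F plate [ 9.18 -1.36  3.44] w 0.005 q [  43.   31.   -5.    9.
clock 19.7333 TCP in plate mm [134.6  28.4  98.7] grip [134.6  28.4  51.9] rotvec to target(tool) [-0.01 -0.13  0.02] F plate [ 8.8  -1.77  3.45] w 0.002 q [  43.   31.   -5.    9.
```

```bash
python3 -m jog '[{"dx":-0.4,"dy":0,"dz":0,"wx":0,"wy":0,"wz":0},{"dx":0,"dy":0,"dz":0,"wx":0,"wy":0,"wz":0}]' >/dev/null; python3 st.py|cut -c1-180; python3 -m jog '[{"dx":-0.3,"dy":0,"dz":0,"wx":0,"wy":0,"wz":0},{"dx":0,"dy":0,"dz":0,"wx":0,"wy":0,"wz":0}]' >/dev/null; python3 st.py|cut -c1-180
```

```text
clock 19.9 TCP in plate mm [134.5  28.4  98.7] grip [134.5  28.4  51.9] rotvec to target(tool) [-0.02 -0.16  0.03] F plate [10.93 -2.21  3.8 ] w -0.002 q [  43.   31.   -5.    9.  
clock 20.0667 TCP in plate mm [134.5  28.4  98.7] grip [134.5  28.4  51.9] rotvec to target(tool) [-0.03 -0.18  0.03] F plate [11.34 -1.9   4.92] w 0.004 q [  43.   32.   -5.    9.
```

```bash
python3 -m jog '[{"dx":-0.4,"dy":0,"dz":0,"wx":0,"wy":0,"wz":0},{"dx":0,"dy":0,"dz":0,"wx":0,"wy":0,"wz":0}]' >/dev/null; python3 st.py|cut -c1-180; python3 -m jog '[{"dx":0,"dy":0,"dz":0,"wx":0,"wy":0,"wz":0},{"dx":0,"dy":0,"dz":0,"wx":0,"wy":0,"wz":0}]' >/dev/null; python3 st.py|cut -c1-180
```

```text
clock 20.2333 TCP in plate mm [134.4  28.4  98.7] grip [134.4  28.4  51.9] rotvec to target(tool) [-0.04 -0.22  0.04] F plate [13.95 -2.48  5.56] w 0.006 q [  43.   32.   -4.    9.
clock 20.4 TCP in plate mm [134.4  28.4  98.7] grip [134.4  28.4  51.9] rotvec to target(tool) [-0.04 -0.22  0.04] F plate [13.86 -2.59  5.17] w 0.008 q [  43.   32.   -5.    9.  -
```

```bash
python3 -m jog '[{"dx":0,"dy":0,"dz":0,"wx":0,"wy":0,"wz":0},{"dx":0,"dy":0,"dz":0,"wx":0,"wy":0,"wz":0},{"dx":0,"dy":0,"dz":0,"wx":0,"wy":0,"wz":0}]' >/dev/null; python3 st.py|cut -c1-180; python3 -m jog '[{"dx":0,"dy":0,"dz":0,"wx":0,"wy":0,"wz":0},{"dx":0,"dy":0,"dz":0,"wx":0,"wy":0,"wz":0},{"dx":0,"dy":0,"dz":0,"wx":0,"wy":0,"wz":0}]' >/dev/null; python3 st.py|cut -c1-180
```

```text
clock 20.65 TCP in plate mm [134.4  28.3  98.7] grip [134.4  28.3  51.9] rotvec to target(tool) [-0.03 -0.21  0.04] F plate [14.86 -2.15  5.13] w 0.006 q [  43.   32.   -5.    9.  
clock 20.9 TCP in plate mm [134.4  28.4  98.7] grip [134.4  28.4  51.9] rotvec to target(tool) [-0.03 -0.21  0.04] F plate [14.1  -2.48  5.85] w 0.009 q [  43.   32.   -5.    9.  -
```

Held at about 14 N at the wrist for 0.75 s, which is roughly 11 N on the frame after the 3 N rub. Now I back off the post and lift away.

```bash
python3 -m jog '[{"dx":1,"dy":0,"dz":0,"wx":0,"wy":0,"wz":0},{"dx":2,"dy":0,"dz":0,"wx":0,"wy":0,"wz":0},{"dx":6,"dy":0,"dz":0,"wx":0,"wy":0,"wz":0},{"dx":15,"dy":0,"dz":0,"wx":0,"wy":0,"wz":0},{"dx":15,"dy":0,"dz":0,"wx":0,"wy":0,"wz":0},{"dx":15,"dy":0,"dz":-10,"wx":0,"wy":0,"wz":0},{"dx":25,"dy":0,"dz":-25,"wx":0,"wy":0,"wz":0},{"dx":25,"dy":0,"dz":-30,"wx":0,"wy":0,"wz":0},{"dx":20,"dy":0,"dz":-35,"wx":0,"wy":0,"wz":0},{"dx":0,"dy":15,"dz":-35,"wx":0,"wy":0,"wz":0},{"dx":0,"dy":25,"dz":-10,"wx":0,"wy":0,"wz":0},{"dx":0,"dy":30,"dz":0,"wx":0,"wy":0,"wz":0},{"dx":0,"dy":30,"dz":0,"wx":0,"wy":0,"wz":0},{"dx":0,"dy":30,"dz":0,"wx":0,"wy":0,"wz":0},{"dx":0,"dy":30,"dz":0,"wx":0,"wy":0,"wz":0},{"dx":0,"dy":0,"dz":0,"wx":0,"wy":0,"wz":0},{"dx":0,"dy":0,"dz":0,"wx":0,"wy":0,"wz":0}]'
python3 st.py
python3 - <<'E'
from h import *
for n,(y0,y1,x0,x1) in (("side",(120,190,250,370)),("top",(110,210,230,330))):
    im=viewer.grab_frame(n)[:,:,::-1];cv2.imwrite(f"pics/{n}9.png",im)
    cv2.imwrite(f"pics/{n}9c.png",cv2.resize(im[y0:y1,x0:x1],None,fx=6,fy=6,interpolation=cv2.INTER_CUBIC))
E
```

```text
clock: 22.32
tcp_pos: [0.4689, 0.4131, 0.2838]
ee_rot: [-158.3, -14.0, -174.7]
ft_force: [0.0, -0.3, 0.6]
width: 0.002
clock 22.3167 TCP in plate mm [ 256.3 -133.2  243.1] grip [ 256.3 -133.2  196.3] rotvec to target(tool) [-0.08  0.01  0.09] F plate [0.18 0.53 0.41] w 0.002 q [  60.   29.    8.    2.  -95. -142.]
```

View pics/side9c.png

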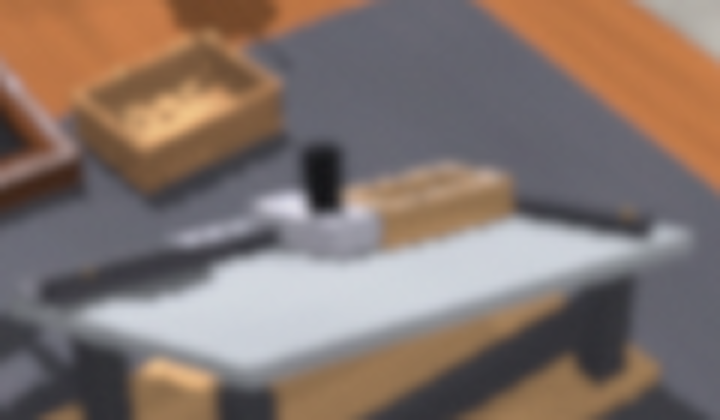

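View pics/top9c.png

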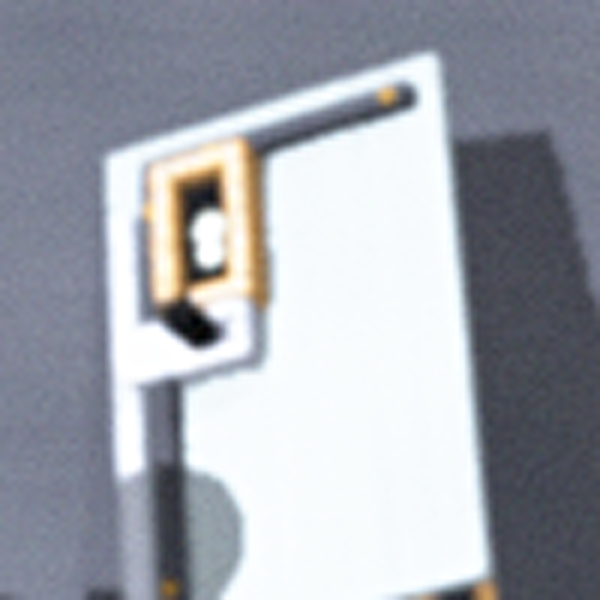

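View pics/side9.png

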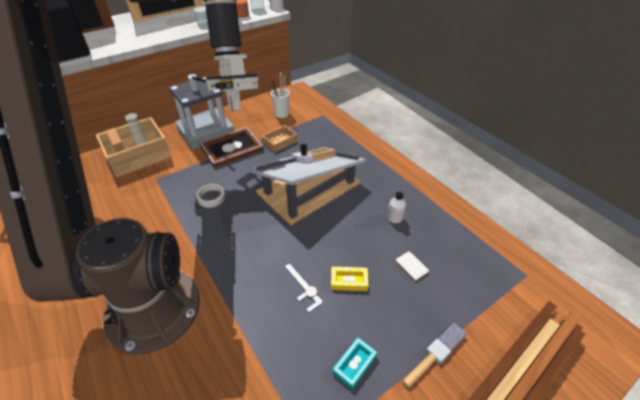

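The frame sits square in the corner in the top view (about (264,147)), with the shoe against its end and the arm clear. Nothing else on the bench has moved. I hand it in.

```bash
python3 -c "
from plant import r
print(r.close_job(), r.sense()['clock'])"
```

```text
the job is handed in; nothing more can be done
the job is handed in; nothing more can be done
```

The small frame is squared in the corner with the stop bearing on it, and I handed the job in at about 22.4 s. The hand-in reports no verdict.

**What I did:** I picked up the pale-wood frame, set it flat on the upper part of the plate and let go. It slid to the long fence and on towards the corner by itself. I then pushed the stop up to it with shut fingers. The wrist push was about 14 N for 0.75 s, which is roughly 11 N on the frame after about 3 N of rub. I then backed the fingers off and moved the arm clear.

**Last checks:**
- **Seating:** the last pictures show the frame square against both fences and the shoe touching its end. The tool stopped at plate x = 134.4 mm. I expect about 134.5 mm with the frame home, assuming half the finger width is 9.5 mm.
- **Bystanders:** I saw no movement of the other things on the bench, judging by eye only.
- **Squeeze:** the force on the frame is an estimate, since the rub is only known to be about 3 N. The highest wrist reading was 14.9 N along the push, so the frame never saw the 25 N that would crush it.
- **Disagreement:** my edge fit and the fence screws put the plate corner about 2 mm apart, so I used a point in between. I did the final contact by feel.

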